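Check a weld with the sprung gauge and show its reading

ROBOT

A 6-joint arm with a two-finger parallel gripper is mounted at the origin on the work surface. World frame = base frame: x ahead of the robot, y to its left, z up, the work surface at z = 0. Lengths are in m, angles in rad, forces in N, time in s.
With the tool pointing down it reaches from about 0.4 to 0.825 m from the base axis. Payload 7 kg.
Tool frame: the origin (TCP) lies at the very end of the fingers, on their centre line; the grasp point (between the pads) lies 19 mm behind it (tcp_to_grasp is the distance from the TCP to the grasp point, in m); x points along the fingers, z is the direction in which the jaws open and shut, and the axes are right-handed (so a half turn about x gives the same grasp; the last joint's range is limited). The gripper opens to 88 mm and grips with 3 to 60 N. Pads are 19 mm wide; open, the fingers measure 130 mm over their backs; the gripper's body (78 mm by 193 mm) begins 47 mm behind the grasp point.
Start: joints at [-1.016, 0.359, 0.012, 0, -1.224, -0.288], TCP at [0.178, -0.651, 0.227] pointing down, gripper open.
Joint ranges: [-3.07, 3.07], [-1.43, 2.12], [-1.02, 1.25], [-3.03, 1.67], [-3.05, -0], [-3.03, 3.03]. Speed limits (rad/s): [2.39, 2.39, 3.01, 3.14, 3.14, 3.14].

INTERFACE

Orientations are given as [roll, pitch, yaw] about the fixed x, y, z axes, in that order (R = Rz(yaw) Ry(pitch) Rx(roll)).
In Python, from station import get_state, grab_frame, job_done, tcp_to_grasp gives the robot as it stands. The module is installed in compiled form; this text tells all that it offers.
- The arm moves only by the shell command python3 -m crank 'ROWS' [FORCE]. ROWS is JSON, a list of rows, each a list of 7 numbers: the shift along the tool's x, y, z in m, then the turn, a rotation vector about the tool's x, y, z in rad, then the opening, from 0 (shut) to 1 (fully open). In form: [[x, y, z, wx, wy, wz, fingers], ...]. A call has 1 to 10 rows; each row is the pose to reach, as a shift and turn from the pose commanded when the call began, along the tool's axes at that moment; what a row does not reach only later rows make up. A row lasts 1/8 s, in which the tool goes at most 62.5 mm and 10.7 degrees, less where a joint would pass 70% of its speed; a pose out of reach is approached as far as the arm can. A call with a gripper value outside its range is refused whole. The fingers move at their own pace and stop on an object; FORCE is the grip in N (left out, the last holds). Time passes only in rows, so rows that repeat a pose let the fingers close. It gives the time, the measured TCP pose, the force and the opening at its end, in the units of the state.
- get_state(): the state, without advancing time (a new reading comes with each control period).
- grab_frame(name): name is "side" or "top" or "wrist"; returns a dict with "pixels" (384x512x3 uint8, red, green, blue), "vfov" (degrees; the focal length in pixels is half the picture's height over the tangent of half this angle, whatever the lens; pixels are square), "cx", "cy" (the principal point, pixels), "k1" (the pictures are not rectified: a ray, as slopes to the right and down, at radius r is drawn at 1 + k1 r^2 times it, then the intrinsics apply), "extrinsics" (4x4, takes a point from world to camera coordinates). Camera axes: x right, y up, looking along -z (the intrinsics and any distortion apply to the point x, -y, -z); pixel columns grow to the right and rows downward; lengths in m; the calibration is good to about 2 mm. A picture is of the moment at which its call begins. There is no depth.
- job_done(): hands the job in, once; it reports no verdict.
The state is a dict: "t": time; "q": joint angles; "qd": joint speeds; "joint_efforts": joint torques, N m; "eef_pos": TCP position; "ee_rot": TCP orientation; "force": force on the tool from outside, world axes, zero at the start; "moment": the same for the moment, N m; "width": finger opening in m.
Only numpy, scipy, OpenCV 4.12 (cv2) and the standard library are available. Lean on these libraries where they do the work, as an engineer would, in place of code of your own. Each camera call takes 0.05 s, during which the arm holds its last target.

TASK

Draw the orange weld gauge out of its sloping rest, lightly press its sprung brass tip on the blue spot of the reference block to zero it, then on the yellow spot of the welded bracket, each time for a moment with the tip pushed in a little. Then lift the gauge to at least 20 cm above the bench, turn it level with its reading window facing up, and finish holding it there, still, in the gripper. Press gently (never hard) and leave the square tube offcut and the red magnet square lying between the pieces where they are.

Things in the scene. Friction and masses are not known exactly. Their poses are not given: they have to be found in the camera images.
- gauge: Orange weld gauge, a stick 185 mm long, about 160 g. x runs along it to the probe tip, z out of the face with the window, y across. Case: bar 28 mm wide (y), 26 mm thick (z), on the axis, x = -85 to +50 mm; then steel nose, 16 mm diameter, to +80; brass tip, 8 mm diameter, to +100. At the start it lies in the rest, sloping 45 degrees, tip down and away from the robot, window up.
- window (a point): Middle of the green reading window on the gauge: x = -48, y = 0, z = +14 mm in the gauge's frame. Near here (gauge x = -80 to -30 mm) the case stands clear of the rest and can be gripped across its 28 mm width from above.
- probe_point (a point): The rounded end of the brass probe tip of the gauge: x = +100 mm, y = z = 0 in the gauge's frame (moves with the tip when it is pushed in).
- gauge_tip (a joint): How far the sprung probe tip is pushed into the gauge, m: 0 free, 0.007 at its stop. It begins to give at about 1 N and takes about 4.5 N at the stop.
- rest: Yellow sloping rest that holds the gauge, fixed to the bench on a steel foot 120 x 80 mm. Origin under the foot's centre, x level, the way the gauge's tip points at the start. Its sleeve slopes down along x at 45 degrees; the sleeve's axis passes 90 mm above the origin, where the gauge's origin lies at the start. The gauge leaves by being drawn 95 mm or more back along its own axis.
- sleeve_mouth (a point): Upper mouth of the rest's sleeve, on its axis (gauge x = +5 mm at the start). The sleeve is 40 mm wide, with about 2 mm to spare round the gauge, and 53 mm deep, with a stop that the front of the orange case rests on (slot for the nose). A 16 mm wide tongue runs 25 mm out of the mouth under the gauge.
- reference: Aluminium reference block, 70 x 70 mm, 30 mm high, fixed to the bench. Origin under its centre.
- blue_spot (a point): Centre of the blue spot, 22 mm in diameter, in the middle of the top of the reference block, 30 mm above the bench.
- bracket: Dark steel welded angle bracket, fixed to the bench: a base plate 100 mm (x, from -50 to +50 mm) by 100 mm (y, from -40 to +60 mm), 12 mm thick, with an upright plate along x at its left edge, y = +52 to +60 mm, 100 mm long, its top 52 mm above the bench. Origin under the yellow spot; x points away from the robot, give or take 20 degrees.
- yellow_spot (a point): Centre of the yellow spot, 22 mm in diameter, on top of the bracket's base plate, 12 mm above the bench, 52 mm to the right of the upright plate.
- tube_offcut: Bystander, to be left alone: square steel tube offcut, 90 x 30 x 30 mm, lying. Origin at its underside.
- magnet_square: Bystander, to be left alone: red L-shaped magnet square, an 80 x 20 mm bar (x, y) and a 50 mm arm to +y at its -x end, 18 mm high. Origin at its underside.

How it is judged:
By the outcome, as a careful person would: the job done as asked, in the order asked, and still so for the second after the job is handed in, while the arm keeps its last pose, push and grip.
It also fails if it takes over 59 s, if anything falls off the work surface, if the arm or the gripper's body presses on something with over 40 N, if the wrist force passes 120 N, or if a joint passes its speed limit or range.

## Working session

There is one attempt and no reset: what is moved stays moved. The work goes in short steps, Python scripts to look and compute and a shell command to move; the robot and the scene stay as the last step left them, time stands still between calls to the robot, and variables do not carry over. Pictures are saved under pics/ and viewed, and the job is handed in when it is done.

```bash
mkdir -p pics
cat > h.py <<'E'
import numpy as np, cv2
from station import get_state, grab_frame, job_done, tcp_to_grasp
from scipy.spatial.transform import Rotation as R
def snap(n,f):
    d=grab_frame(n); cv2.imwrite('pics/'+f+'.png',cv2.cvtColor(d['pixels'],cv2.COLOR_RGB2BGR)); 
    import pickle; pickle.dump(d,open('pics/'+f+'.pkl','wb')); return d
def load(f):
    import pickle; return pickle.load(open('pics/'+f+'.pkl','rb'))
def K(d):
    f=d['pixels'].shape[0]/2/np.tan(np.radians(d['vfov'])/2)
    return np.array([[f,0,d['cx']],[0,f,d['cy']],[0,0,1.]]),np.array([d['k1'],0,0,0.])
def ray(d,u,v):
    k,D=K(d); p=cv2.undistortPoints(np.array([[[u,v]]],float),k,D)[0,0]
    E=np.array(d['extrinsics']); c=-E[:3,:3].T@E[:3,3]; r=E[:3,:3].T@np.array([p[0],-p[1],-1]); return c,r/np.linalg.norm(r)
def onz(d,u,v,z):
    c,r=ray(d,u,v); return c+r*(z-c[2])/r[2]
def tri(rs):
    A=sum(np.eye(3)-np.outer(r,r) for c,r in rs); b=sum((np.eye(3)-np.outer(r,r))@c for c,r in rs); p=np.linalg.solve(A,b)
    return p,[np.linalg.norm((np.eye(3)-np.outer(r,r))@(p-c)) for c,r in rs]
def proj(d,P):
    k,D=K(d);E=np.array(d['extrinsics']); P=np.atleast_2d(P)@E[:3,:3].T+E[:3,3]; P=P*[1,-1,-1]
    return cv2.projectPoints(P,np.zeros(3),np.zeros(3),k,D)[0][:,0]
def tool():
    s=get_state(); return np.array(s['eef_pos']),R.from_euler('xyz',s['ee_rot']).as_matrix(),s
E
python3 - <<'E'
from h import *
for n in('side','top','wrist'):
    d=snap(n,n+'0'); print(n,d['vfov'],d['cx'],d['cy'],d['k1'],np.round(d['extrinsics'],3).tolist())
print(get_state(),tcp_to_grasp)
E
```

```text
side 47.61621972254737 249.4452647091616 201.75926015873304 -0.02542911436169539 [[-0.935, -0.355, 0.016, 0.544], [0.2, -0.486, 0.851, -0.203], [-0.294, 0.799, 0.525, -0.735], [0.0, 0.0, 0.0, 1.0]]
top 44.64303166397352 254.23490087211084 198.05778025435154 -0.18416611587513337 [[-0.004, -1.0, -0.023, 0.017], [0.995, -0.006, 0.104, -0.61], [-0.104, -0.022, 0.994, -1.01], [0.0, 0.0, 0.0, 1.0]]
wrist 59.46255019903832 260.4916843191042 189.19895596408918 0.03188803282179968 [[-0.264, 0.965, 0.0, 0.674], [-0.929, -0.254, -0.27, 0.034], [-0.26, -0.072, 0.963, -0.391], [0.0, 0.0, 0.0, 1.0]]
{'t': 0.15, 'q': array([-1.01590915e+00,  3.59215222e-01,  1.12703001e-02, -2.61479707e-04,
       -1.22413377e+00, -2.88095810e-01]), 'qd': array([ 0.00141673, -0.00202946,  0.0031845 ,  0.00236525,  0.00067374,
       -0.00058303]), 'joint_efforts': array([-1.21223908e-03, -5.83274639e+01,  2.93288630e+01,  7.00117931e+00,
        8.77478218e-03, -1.34824509e-04]), 'eef_pos': array([ 0.17782338, -0.65075723,  0.22584173]), 'ee_rot': array([0.09870979, 1.5694906 , 1.93620849]), 'force': array([-0.34020955,  0.11224117, -0.55075687]), 'moment': array([0.02429083, 0.00866453, 0.02547941]), 'width': 0.0877357815290996} 0.0188
```

View pics/side0.png

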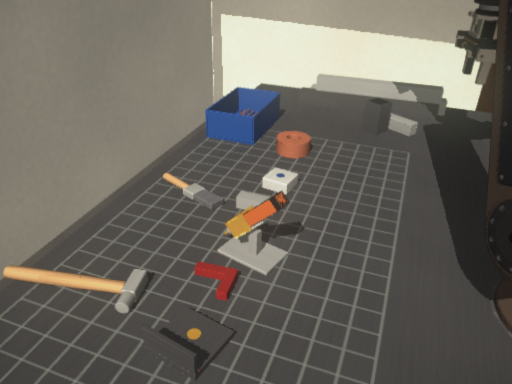

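View pics/top0.png

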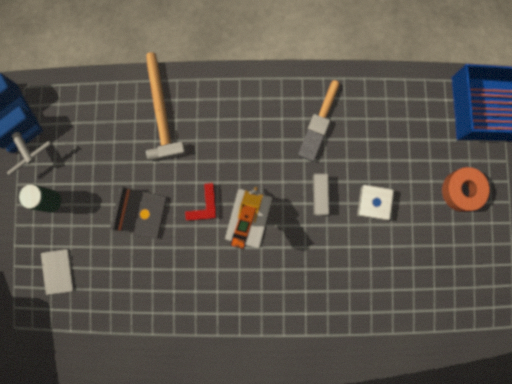

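View pics/wrist0.png

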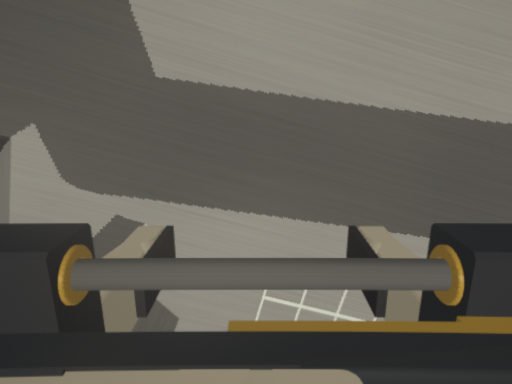

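The side view shows the gauge in its rest at about (260,215), the blue spot at (281,175) and the yellow spot at (194,334). In the top view the gauge is at (246,220), with its green window near (243,227), the blue spot at (377,202) and the yellow spot at (145,214). The magnet square at (205,203) and the tube at (321,194) lie between the pieces.

```bash
cat > m.py <<'E'
from h import *
def cen(d,lo,hi,box):
    hsv=cv2.cvtColor(d['pixels'],cv2.COLOR_RGB2HSV); m=cv2.inRange(hsv,lo,hi); k=np.zeros_like(m); x0,y0,x1,y1=box; k[y0:y1,x0:x1]=255; m&=k
    n,l,s,c=cv2.connectedComponentsWithStats(m); i=1+np.argmax(s[1:,4]); ys,xs=np.where(l==i); return c[i],s[i],np.c_[xs,ys].astype(float)
t=load('top0'); s=load('side0')
B=((100,120,40),(130,255,255)); Y=((12,150,120),(30,255,255)); O=((3,150,80),(13,255,255)); G=((40,60,20),(90,255,255))
for nm,c,bt,bs,z in(('blue',B,(355,180,400,225),(255,160,305,200),.03),('yellow',Y,(130,200,160,230),(175,320,215,350),.012)):
    a=cen(t,*c,bt);b=cen(s,*c,bs); print(nm,a[0],a[1],b[0],b[1],onz(t,*a[0],z).round(4),onz(s,*b[0],z).round(4),tri([ray(t,*a[0]),ray(s,*b[0])]))
for nm,d,b in(('top',t,(220,180,275,255)),('side',s,(215,180,300,250))):
    x0,y0,x1,y1=b
    cv2.imwrite('pics/z_%s.png'%nm,cv2.resize(cv2.cvtColor(d['pixels'][y0:y1,x0:x1],cv2.COLOR_RGB2BGR),None,fx=8,fy=8,interpolation=cv2.INTER_CUBIC))
E
python3 m.py
```

```text
blue [376.5        201.66666667] [374 199   6   6  30] [280. 175.] [278 175   5   1   5] [ 0.6005 -0.261   0.03  ] [ 0.5988 -0.2595  0.03  ] (array([ 0.59996363, -0.26140684,  0.02885055]), [np.float64(0.0006252307885291365), np.float64(0.0006252307885289021)])
yellow [144.37037037 213.62962963] [140 209  10  10  81] [193.49122807 333.45614035] [187 329  14  10 114] [0.5778 0.2671 0.012 ] [0.5756 0.2673 0.012 ] (array([0.57691657, 0.26694294, 0.01129213]), [np.float64(0.0009597087285634489), np.float64(0.0009597087285633009)])
```

View pics/z_top.png

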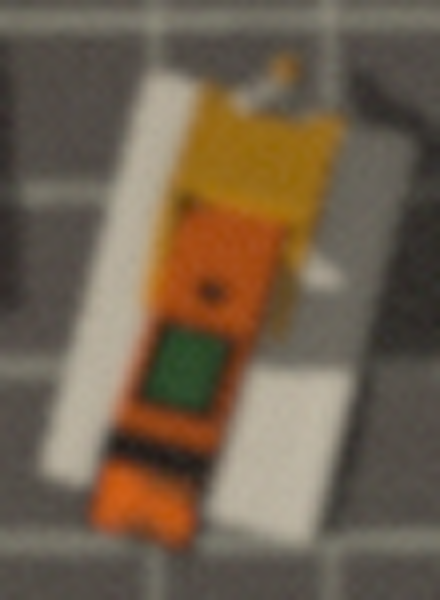

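View pics/z_side.png

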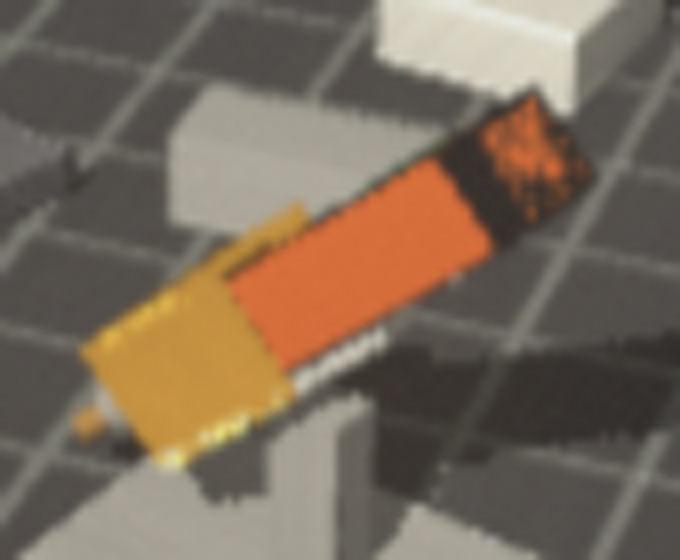

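Run:
```python
from h import *
t=load('top0');s=load('side0')
w=onz(t,220+185/8,180+367/8,.1338); tip=onz(t,220+288/8,180+57/8,.0193)
l=onz(t,220+90/8,180+525/8,.1409); r=onz(t,220+190/8,180+550/8,.1409)
print(w,tip,l,r,np.linalg.norm(l-r), np.linalg.norm(tip-w))
d=(tip-w)[:2]; print('expect hor .0947',np.linalg.norm(d),'yaw',np.degrees(np.arctan2(d[1],d[0])), 'perp', np.degrees(np.arctan2(*(l-r)[:2]*[-1,1])))
# foot corners
foot=[(155,70),(418,130),(315,545),(42,480)]
F=np.array([onz(t,220+a/8,180+b/8,.008)for a,b in foot]);print(F.round(4)); print('foot centre',F.mean(0)); e=F[0]+F[1]-F[2]-F[3];print(np.degrees(np.arctan2(e[1],e[0])),[np.linalg.norm(F[i]-F[i-1]) for i in range(4)])
yaw=np.arctan2(d[1],d[0]);u=np.array([np.cos(yaw),np.sin(yaw)])
print('origin',w[:2]+.024*u,tip[:2]-.0707*u)
print('tri tip',tri([ray(t,220+288/8,180+57/8),ray(s,215+75/8,180+428/8)]))
```

```text
[0.54362653 0.03391807 0.1338    ] [0.63628279 0.00993575 0.0193    ] [0.50424876 0.0572137  0.1409    ] [0.49801255 0.03244778 0.1409    ] 0.025539014027757954 0.14923331967389764
expect hor .0947 0.09570963222629028 yaw -14.51146919823964 perp -14.133581107526307
[[ 0.6343  0.0482  0.008 ]
 [ 0.6165 -0.0268  0.008 ]
 [ 0.4988  0.0031  0.008 ]
 [ 0.5174  0.0804  0.008 ]]
foot centre [0.56675486 0.02621051 0.008     ]
-14.832157515150783 [np.float64(0.1211770186558879), np.float64(0.07708316413889457), np.float64(0.12144186882398948), np.float64(0.07948624813225215)]
origin [0.56686087 0.0279043 ] [0.56783829 0.02765132]
tri tip (array([0.63576156, 0.00971864, 0.01769852]), [np.float64(0.0007617049683400151), np.float64(0.000761704968339862)])
```

```bash
cat > g.py <<'E'
from h import *
yaw=np.radians(-14.5); u=np.array([np.cos(yaw),np.sin(yaw),0]); Z=np.array([0,0,1.])
O=np.array([.5672,.0276,.090]); gx=(u-Z)/2**.5; gz=(u+Z)/2**.5; gy=np.cross(gz,gx)
def delta(Pt,Rt):
    p,Rc,s=tool(); print('shift',(Rc.T@(Pt-p)).round(4),'rot',R.from_matrix(Rc.T@Rt).as_rotvec().round(4),'|deg|',np.degrees(R.from_matrix(Rc.T@Rt).magnitude()).round(1))
RA=np.c_[gx,np.cross(gy,gx),gy]; RB=np.c_[gx,np.cross(-gy,gx),-gy]
E
python3 - <<'E'
from g import *
p,Rc,s=tool();print(Rc.round(3))
P=O+gx*(-.041-.10);print(P, np.linalg.norm(P[:2]))
for q in RA,RB: delta(P,q)
delta(np.array([.43,-.30,.27]),Rc)
E
```

```text
[[-0.    -0.965 -0.264]
 [ 0.001 -0.264  0.965]
 [-1.     0.     0.001]]
[0.47067369 0.0525634  0.18970206] 0.4735996550145264
shift [ 0.0369 -0.4679  0.6012] rot [ 0.4921  0.2052 -0.7677] |deg| 53.6
shift [ 0.0369 -0.4679  0.6012] rot [-2.447   1.0142  0.2711] |deg| 152.6
shift [-0.0438 -0.3357  0.272 ] rot [0. 0. 0.] |deg| 0.0
```

```bash
python3 -m crank '[[-0.01,-0.047,0.038,0,0,0,1],[-0.02,-0.094,0.076,0,0,0,1],[-0.03,-0.14,0.114,0,0,0,1],[-0.04,-0.187,0.152,0,0,0,1],[-0.044,-0.234,0.19,0,0,0,1],[-0.044,-0.28,0.228,0,0,0,1],[-0.044,-0.336,0.272,0,0,0,1],[-0.044,-0.336,0.272,0,0,0,1]]'
python3 - <<'E'
from g import *
delta(O+gx*(-.041-.11),RA)
E
```

```text
t: 1.15
eef_pos: [0.4321, -0.2973, 0.2706]
ee_rot: [-1.212, 1.57, 0.63]
force: [0.3, 0.3, 0.3]
width: 0.0877
shift [ 0.0739 -0.1247  0.3303] rot [ 0.4965  0.206  -0.7666] |deg| 53.6
```

```bash
python3 -m crank '[[0,-0.016,0.041,0.062,0.026,-0.096,1],[0,-0.031,0.083,0.124,0.052,-0.192,1],[0,-0.047,0.124,0.186,0.077,-0.288,1],[0,-0.063,0.165,0.248,0.103,-0.383,1],[0.01,-0.078,0.207,0.31,0.129,-0.479,1],[0.03,-0.094,0.248,0.372,0.155,-0.575,1],[0.05,-0.11,0.289,0.435,0.18,-0.671,1],[0.074,-0.125,0.33,0.497,0.206,-0.767,1],[0.074,-0.125,0.33,0.497,0.206,-0.767,1]]'
python3 - <<'E'
from g import *
delta(O+gx*(-.041-.11),RA); delta(O+gx*(-.041),RA)
print(get_state()['q'])
snap('wrist','wrist1');snap('side','side1')
E
```

```text
t: 2.28
eef_pos: [0.4981, -0.0141, 0.3048]
ee_rot: [-1.566, 0.896, -0.2]
force: [1.0, -0.3, 1.2]
width: 0.0876
shift [0.0548 0.1046 0.0598] rot [ 0.0349  0.0351 -0.1108] |deg| 7.0
shift [0.1641 0.0925 0.0557] rot [ 0.0349  0.0351 -0.1108] |deg| 7.0
[ 0.59071447 -0.37528069 -1.01712121  0.88615751 -0.61048802 -3.03092974]
```

View pics/wrist1.png

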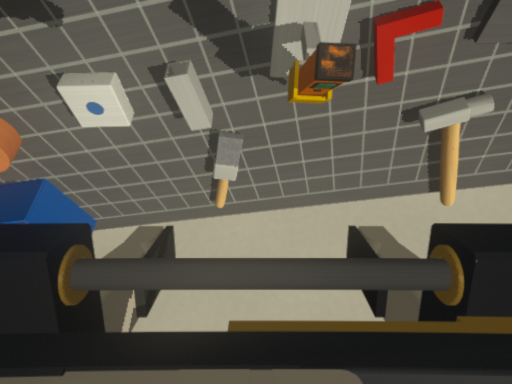

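View pics/side1.png

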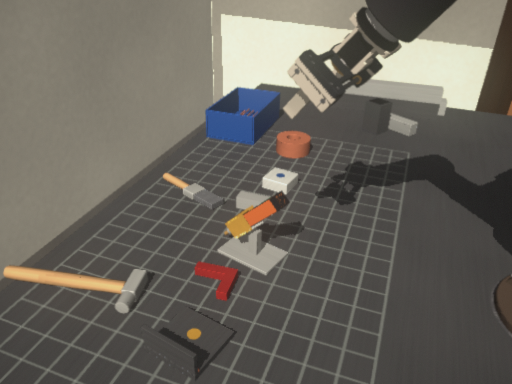

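The side and wrist views show the arm stalled short of the gauge. q3 and q6 are at their limits, so a 45° forward-tilted grasp is out of reach this close in. I'll go back to tool-down and choose a steeper tool.

Run:
```python
from g import *
p,Rc,s=tool(); print(np.array(s['qd']).round(3))
R0=R.from_euler('xyz',[-1.212,1.57,.63]).as_matrix()
delta(np.array([.47,-.15,.30]),R0)
```

```text
[-0.003  0.006 -0.005 -0.068 -0.047 -0.001]
shift [ 0.0038  0.0025 -0.1364] rot [-0.463  -0.1578  0.6615] |deg| 47.1
```

```bash
python3 -m crank '[[0,0,-0.03,-0.09,-0.03,0.13,1],[0,0,-0.06,-0.18,-0.06,0.26,1],[0,0,-0.09,-0.28,-0.09,0.4,1],[0,0,-0.12,-0.37,-0.13,0.53,1],[0,0,-0.136,-0.463,-0.158,0.66,1],[0,0,-0.136,-0.463,-0.158,0.66,1]]'
python3 - <<'E'
from g import *
p,Rc,s=tool(); print(s['q'].round(4),p.round(4),np.array(s['qd']).round(3)); print(Rc.round(3))
E
```

```text
t: 3.12
eef_pos: [0.4681, -0.1503, 0.3042]
ee_rot: [-1.85, 1.507, -0.059]
force: [-0.4, 0.8, 0.3]
width: 0.0875
[ 0.0984 -0.0346 -0.2975  0.0105 -1.2453 -1.4522] [ 0.4681 -0.1503  0.3042] [-0.402  0.83   1.077 -0.504 -1.368  1.516]
[[ 0.063 -0.974 -0.218]
 [-0.004 -0.218  0.976]
 [-0.998 -0.061 -0.017]]
```

```bash
cat >> g.py <<'E'
def pose(xg,el,draw=0.,Rsign=1):
    # tool elevation el (deg, -90 = down) in gauge plane; grasp at gauge x=xg
    e=np.radians(el); a=np.cos(e)*u+np.sin(e)*Z
    return O+gx*(xg-draw)+a*.0188, np.c_[a,np.cross(gy,a),gy]
E
python3 -m crank '[[0,0,0,0,0,0,1],[0,0,0,0,0,0,1]]';python3 - <<'E'
from g import *
p,Rc,s=tool(); print(s['q'].round(4),p.round(4),np.array(s['qd']).round(3)); print(Rc.round(3))
for el in(-70,-80,-90):
    P,Q=pose(-.055,el,.1); print(el,P); delta(P,Q)
E
```

```text
t: 3.38
eef_pos: [0.4687, -0.1496, 0.3027]
ee_rot: [-1.897, 1.504, -0.11]
force: [-0.4, 0.8, 0.2]
width: 0.0879
[ 0.1032 -0.0358 -0.3041  0.0149 -1.2377 -1.4622] [ 0.4687 -0.1496  0.3027] [ 0.018 -0.037 -0.016  0.007  0.003  0.   ]
[[ 0.066 -0.975 -0.214]
 [-0.007 -0.215  0.977]
 [-0.998 -0.063 -0.021]]
-70 [0.46731469 0.0534321  0.18193533]
shift [ 0.1189 -0.0347  0.2011] rot [ 0.4645  0.0756 -0.2759] |deg| 31.3
-80 [0.46425012 0.05422465 0.18108717]
shift [ 0.1195 -0.0318  0.2026] rot [ 0.468   0.0348 -0.1046] |deg| 27.5
-90 [0.46108952 0.05504204 0.18080155]
shift [ 0.1196 -0.0289  0.2041] rot [ 0.4691 -0.0061  0.0667] |deg| 27.2
```

```bash
python3 -m crank '[[0.005,-0.007,0.04,0.093,0.015,-0.055,1],[0.01,-0.014,0.08,0.186,0.03,-0.11,1],[0.015,-0.021,0.12,0.28,0.045,-0.165,1],[0.02,-0.028,0.16,0.37,0.06,-0.22,1],[0.03,-0.035,0.2,0.464,0.076,-0.276,1],[0.03,-0.035,0.2,0.464,0.076,-0.276,1],[0.03,-0.035,0.2,0.464,0.076,-0.276,1]]';python3 - <<'E'
from g import *
p,Rc,s=tool(); print(s['q'].round(4),p.round(4),np.array(s['qd']).round(3)); print(Rc.round(3))
for el in(-70,-80,-90):
  for dr in (0.1,0.045,0):
    P,Q=pose(-.055,el,dr); print(el,P); delta(P,Q)
E
```

```text
t: 4.25
eef_pos: [0.4608, 0.0536, 0.2715]
ee_rot: [-1.568, 1.22, -0.244]
force: [0.6, -0.4, 0.5]
width: 0.0878
[ 0.7917 -0.2463 -0.7364  0.3777 -0.9315 -2.8142] [0.4608 0.0536 0.2715] [-0.039  0.013  0.029 -0.013 -0.011  0.046]
[[ 0.334 -0.91   0.245]
 [-0.083  0.23   0.97 ]
 [-0.939 -0.344  0.001]]
-70 [0.46731469 0.0534321  0.18193533]
shift [0.0863 0.0248 0.0013] rot [0.0053 0.003  0.0021] |deg| 0.4
-70 [0.50496679 0.0436946  0.14304446]
shift [0.1362 0.0017 0.001 ] rot [0.0053 0.003  0.0021] |deg| 0.4
-70 [0.53577306 0.03572756 0.11122465]
shift [ 0.177  -0.0173  0.0008] rot [0.0053 0.003  0.0021] |deg| 0.4
-80 [0.46425012 0.05422465 0.18108717]
shift [0.086  0.0281 0.0013] rot [0.0055 0.0025 0.1767] |deg| 10.1
-80 [0.50190222 0.04448715 0.14219629]
shift [0.1359 0.0049 0.0011] rot [0.0055 0.0025 0.1767] |deg| 10.1
-80 [0.53270849 0.03652011 0.11037649]
shift [ 0.1767 -0.014   0.0008] rot [0.0055 0.0025 0.1767] |deg| 10.1
-90 [0.46108952 0.05504204 0.18080155]
shift [0.0851 0.0312 0.0013] rot [0.0057 0.0021 0.3512] |deg| 20.1
-90 [0.49874162 0.04530454 0.14191068]
shift [0.135  0.0081 0.0011] rot [0.0057 0.0021 0.3512] |deg| 20.1
-90 [0.52954789 0.0373375  0.11009087]
shift [ 0.1759 -0.0108  0.0008] rot [0.0057 0.0021 0.3512] |deg| 20.1
```

```bash
cat > k.py <<'E'
from g import *
from scipy.optimize import least_squares
D=[([-1.01590915e+00,3.59215222e-01,1.12703001e-02,-2.61e-04,-1.22413377,-.288095810],[.17782338,-.65075723,.22584173],[.09870979,1.5694906,1.93620849]),
([.59071447,-.37528069,-1.01712121,.88615751,-.61048802,-3.03092974],[.4981,-.0141,.3048],[-1.566,.896,-.2]),
([.1032,-.0358,-.3041,.0149,-1.2377,-1.4622],[.4687,-.1496,.3027],[-1.897,1.504,-.11]),
([.7917,-.2463,-.7364,.3777,-.9315,-2.8142],[.4608,.0536,.2715],[-1.568,1.22,-.244])]
def Rx(a):return R.from_euler('x',a).as_matrix()
def Ry(a):return R.from_euler('y',a).as_matrix()
def Rz(a):return R.from_euler('z',a).as_matrix()
# orientation
import itertools
def ori(q,s4,s6,o): return Rz(q[0])@Ry(q[1]-q[2])@Rx(s4*q[3])@Ry(-q[4])@Rx(s6*q[5]+o)
best=None
for s4,s6,o in itertools.product((1,-1),(1,-1),(0,np.pi/2,np.pi,-np.pi/2)):
    e=max(R.from_matrix(ori(q,s4,s6,o).T@R.from_euler('xyz',r).as_matrix()).magnitude() for q,p,r in D)
    if best is None or e<best[0]: best=(e,s4,s6,o)
if __name__=='__main__': print(best)
_,s4,s6,o6=best
def fk(q,v):
    hs,a1,d1,l2,a3,l4,d5,L,h6=v
    return Rz(q[0])@(np.array([a1,d1,hs])+Ry(q[1])@(np.array([0,0,l2])+Ry(-q[2])@(np.array([l4,0,a3])+Rx(s4*q[3])@(np.array([0,d5,0])+Ry(-q[4])@np.array([L,0,h6])))))
x0=np.array([.35,.05,0,.35,.05,.35,.0,.28,0])
def res(v): return np.concatenate([(fk(q,v)-p) for q,p,r in D]+[1e-3*(v-x0)])
f=least_squares(res,x0); V=f.x
if __name__=='__main__':
    print(V.round(4)); print([np.round(fk(q,V)-p,4) for q,p,r in D])
E
python3 k.py
```

```text
(0.000585410926272239, -1, -1, 3.141592653589793)
[ 1.996e-01 -7.000e-04 -2.000e-04  6.016e-01 -2.000e-04  4.638e-01
 -1.916e-01  3.786e-01  5.000e-04]
[array([ 0.,  0., -0.]), array([-0., -0.,  0.]), array([-0., -0.,  0.]), array([ 0.,  0., -0.])]
```

```bash
cat > ik.py <<'E'
from k import *
LO=np.array([-3.07,-1.43,-1.02,-3.03,-3.05,-3.03])+.03; HI=np.array([3.07,2.12,1.25,1.67,-0.0,3.03])-.03
def ik(P,Rt,seeds=None):
    out=[]
    rng=np.random.default_rng(0)
    S=seeds if seeds is not None else [np.array([np.arctan2(P[1],P[0])+.3,0.,-.4,a,-1.,b]) for a in(0,-1.5,1.,-2.8) for b in (-2,0,2.)]
    for s in S:
        r=least_squares(lambda q:np.r_[5*(fk(q,V)-P),R.from_matrix(Rt.T@ori(q,s4,s6,o6)).as_rotvec()],np.clip(s,LO+.01,HI-.01),bounds=(LO,HI),max_nfev=60)
        if r.cost<1e-7: 
            if not any(np.abs(r.x-x).max()<.05 for x in out): out.append(r.x)
    return out
def show(n,P,Rt,**k):
    o=ik(P,Rt,**k); print(n,'none' if not o else [x.round(2).tolist() for x in o])
    return o
E
python3 - <<'E'
from ik import *
Rg=np.c_[gx,gy,gz]
B=np.array([.600,-.2612,.03]);Y=np.array([.577,.267,.012])
for el in (-60,-70,-80,-90):
  for fl in (1,-1):
    M=np.diag([1,fl,fl])
    for dr in (0,.1):
        P,Q=pose(-.055,el,dr); show((el,fl,'draw',dr),P,Q@M)
    T=Rg.T@pose(-.055,el)[1]@M
    for n,S in(('B',B),('Y',Y)):
      for yw in range(-180,180,30):
        G=Rz(np.radians(yw))@np.c_[[0,0,-1],[0,1,0],[1,0,0]]
        Rt=G@T; P=S-G[:,0]*.155+Rt[:,0]*.0188
        o=ik(P,Rt)
        if o: print('  ',el,fl,n,yw,[x.round(2).tolist() for x in o])
E
```

```text
(-60, 1, 'draw', 0) none
(-60, 1, 'draw', 0.1) none
   -60 1 B -180 [[-0.13, 0.25, -0.3, -0.05, -0.76, 1.74]]
   -60 1 B -150 [[-0.22, 0.3, -0.16, -0.22, -0.93, 2.43]]
   -60 1 B -120 [[-0.27, 0.37, -0.03, -0.28, -1.12, 3.0]]
   -60 1 B -90 [[-0.26, 0.44, 0.08, -0.26, -1.29, -2.79]]
   -60 1 B -60 [[-0.23, 0.49, 0.14, -0.19, -1.4, -2.34]]
   -60 1 B -30 [[-0.17, 0.52, 0.14, -0.09, -1.44, -1.9]]
   -60 1 B 0 [[-0.1, 0.51, 0.07, 0.03, -1.39, -1.48]]
   -60 1 B 30 [[-0.04, 0.47, -0.05, 0.14, -1.28, -1.07]]
   -60 1 B 60 [[0.01, 0.4, -0.19, 0.25, -1.12, -0.66]]
   -60 1 B 90 [[0.02, 0.33, -0.34, 0.33, -0.94, -0.22]]
   -60 1 B 120 [[0.0, 0.26, -0.43, 0.33, -0.78, 0.3]]
   -60 1 B 150 [[-0.05, 0.23, -0.42, 0.19, -0.7, 0.97]]
   -60 1 Y -180 [[0.84, 0.24, -0.51, 0.31, -0.68, 0.5]]
   -60 1 Y -150 [[0.78, 0.22, -0.45, 0.11, -0.65, 1.24]]
   -60 1 Y -120 [[0.68, 0.25, -0.31, -0.13, -0.77, 2.02]]
   -60 1 Y -90 [[0.61, 0.31, -0.17, -0.26, -0.96, 2.67]]
   -60 1 Y -30 [[0.6, 0.45, 0.04, -0.24, -1.29, -2.61]]
   -60 1 Y 0 [[0.64, 0.49, 0.08, -0.16, -1.37, -2.17]]
   -60 1 Y 30 [[0.71, 0.5, 0.05
[... 8744 characters left out ...]
 0.11, 0.33, -1.69, 1.95]]
   -90 -1 B 60 [[0.16, 0.56, -0.27, 0.59, -1.35, 2.13]]
   -90 -1 B 90 [[0.16, 0.37, -0.67, 0.99, -0.98, 2.21]]
   -90 -1 Y -120 [[0.36, 0.2, -0.34, -0.93, -0.59, -0.2]]
   -90 -1 Y -90 [[0.23, 0.37, -0.1, -0.89, -1.09, 0.19]]
   -90 -1 Y -60 [[0.27, 0.54, 0.16, -0.76, -1.48, 0.45]]
   -90 -1 Y -30 [[0.37, 0.69, 0.39, -0.6, -1.78, 0.71]]
   -90 -1 Y 0 [[0.52, 0.8, 0.51, -0.39, -1.98, 1.03]]
   -90 -1 Y 30 [[0.67, 0.83, 0.47, -0.12, -1.99, 1.42]]
   -90 -1 Y 60 [[0.83, 0.77, 0.24, 0.16, -1.81, 1.76]]
   -90 -1 Y 90 [[0.96, 0.65, -0.09, 0.42, -1.52, 2.01]]
   -90 -1 Y 120 [[1.04, 0.48, -0.48, 0.73, -1.18, 2.13]]
   -90 -1 Y 150 [[0.94, 0.3, -0.86, 1.28, -0.82, 2.14]]
```

```bash
cat >> ik.py <<'E'
EL=-80
Rg0=np.c_[gx,gy,gz]; T=Rg0.T@pose(-.055,EL)[1]
def tcp_for_gauge(G,pos_of_x,x,xg=-.055):
    # gauge orientation G with gauge-axis point x at world pos
    Rt=G@T; return np.array(pos_of_x)+G[:,0]*(xg-x)+Rt[:,0]*.0188, Rt
E
python3 - <<'E'
from ik import *
for yw in (-60,-30,-15,0,30):
  for c in ([.6,.1,.3],[.7,.1,.3],[.65,0,.35],[.75,0,.35],[.6,.2,.35]):
    G=Rz(np.radians(yw)); P,Rt=tcp_for_gauge(G,c,-.055); show((yw,c),P,Rt)
E
```

```text
(-60, [0.6, 0.1, 0.3]) [[0.86, 0.27, -0.65, 0.94, -1.28, 2.22]]
(-60, [0.7, 0.1, 0.3]) [[0.72, 0.39, -0.49, 1.02, -1.23, 2.3]]
(-60, [0.65, 0, 0.35]) [[0.64, 0.2, -0.63, 1.06, -1.2, 2.37]]
(-60, [0.75, 0, 0.35]) [[0.53, 0.34, -0.45, 1.11, -1.15, 2.45]]
(-60, [0.6, 0.2, 0.35]) [[0.99, 0.33, -0.42, 0.83, -1.45, 2.29]]
(-30, [0.6, 0.1, 0.3]) [[0.64, 0.03, -0.99, 1.54, -0.85, 2.27]]
(-30, [0.7, 0.1, 0.3]) none
(-30, [0.65, 0, 0.35]) none
(-30, [0.75, 0, 0.35]) none
(-30, [0.6, 0.2, 0.35]) [[0.92, 0.08, -0.8, 1.23, -1.04, 2.4]]
(-15, [0.6, 0.1, 0.3]) none
(-15, [0.7, 0.1, 0.3]) none
(-15, [0.65, 0, 0.35]) none
(-15, [0.75, 0, 0.35]) none
(-15, [0.6, 0.2, 0.35]) [[0.72, -0.03, -0.93, 1.57, -0.75, 2.43]]
(0, [0.6, 0.1, 0.3]) none
(0, [0.7, 0.1, 0.3]) none
(0, [0.65, 0, 0.35]) none
(0, [0.75, 0, 0.35]) none
(0, [0.6, 0.2, 0.35]) none
(30, [0.6, 0.1, 0.3]) [[0.31, -0.11, -0.51, -0.68, -0.28, -0.79]]
(30, [0.7, 0.1, 0.3]) [[0.2, 0.07, -0.3, -0.79, -0.37, -0.63]]
(30, [0.65, 0, 0.35]) [[-0.05, -0.03, -0.26, -0.83, -0.64, -0.49]]
(30, [0.75, 0, 0.35]) [[-0.03, 0.13, -0.09, -0.82, -0.63, -0.52]]
(30, [0.6, 0.2, 0.35]) none
```

```bash
cat >> ik.py <<'E'
def Gv(yw,tilt): # tilt 0: vertical tip down, 90: level window up
    return Rz(np.radians(yw))@Ry(np.radians(90-tilt))
def track(poses,q):
    Q=[]
    for P,Rt in poses:
        o=ik(P,Rt,seeds=[q])
        if not o: Q.append(None); break
        q=o[0]; Q.append(q)
    return Q
E
python3 - <<'E'
from ik import *
for w in (0,30,60,90,120):
  for c in ([.577,.267,.40],[.6,.1,.4],[.6,0,.4],[.6,-.1,.4]):
    c=np.array(c)
    P,Rt=tcp_for_gauge(Gv(w,0),c,-.055)
    o=ik(P,Rt)
    for q in o[:1]:
        Q=track([tcp_for_gauge(Gv(w,t),c-[0,0,.1*t/90],-.055) for t in range(5,91,5)],q)
        print(w,c,q.round(2), 'OK' if Q[-1] is not None else 5*len(Q), [x for x in Q if x is not None][-1].round(2), 'maxstep',max(np.abs(b-a).max() for a,b in zip([q]+Q,Q) if b is not None))
E
```

```text
0 [0.577 0.267 0.4  ] [ 0.54  0.6   0.75 -0.38 -2.22 -2.27] 70 [ 0.92  0.01 -0.58  0.62 -0.76 -2.9 ] maxstep 0.16510051495284472
0 [0.6 0.1 0.4] [ 0.35  0.57  0.65 -0.25 -2.22 -2.02] 75 [ 0.61 -0.11 -0.76  0.73 -0.51 -2.75] maxstep 0.22754595457466265
0 [0.6 0.  0.4] [ 0.24  0.56  0.6  -0.17 -2.2  -1.86] 80 [ 0.32 -0.16 -0.9   0.93 -0.25 -2.73] maxstep 0.37178607642989436
0 [ 0.6 -0.1  0.4] [ 0.11  0.57  0.58 -0.08 -2.19 -1.71] 80 [ 0.2  -0.14 -0.77  0.47 -0.28 -2.18] maxstep 0.19672708677569595
30 [0.577 0.267 0.4  ] [ 0.68  0.63  0.7  -0.12 -2.24 -1.78] 80 [ 0.76 -0.09 -0.79  0.68 -0.24 -2.42] maxstep 0.2978305498831104
30 [0.6 0.1 0.4] [ 0.5   0.56  0.52  0.02 -2.14 -1.54] OK [ 0.31 -0.11 -0.51 -0.68 -0.28 -0.79] maxstep 0.4103397573074149
30 [0.6 0.  0.4] [ 0.38  0.52  0.42  0.1  -2.08 -1.4 ] OK [-0.1  -0.05 -0.37 -0.96 -0.63 -0.32] maxstep 0.25640647074027273
30 [ 0.6 -0.1  0.4] [ 0.25  0.51  0.37  0.17 -2.02 -1.27] OK [-0.38  0.03 -0.27 -1.02 -0.86 -0.12] maxstep 0.18330680780674738
60 [0.577 0.267 0.4  ] [ 0.82  0.57  0.49  0.15 -2.08 -1.31] OK [ 0.27  0.04 -0.27 -1.   -0.75 -
[... 720 characters left out ...]
[-0.28  0.4   0.19 -0.91 -1.67  0.34] maxstep 0.08901502381696907
90 [ 0.6 -0.1  0.4] [ 0.45  0.2  -0.21  0.55 -1.47 -0.59] OK [-0.41  0.48  0.3  -0.88 -1.79  0.39] maxstep 0.08785091572043804
120 [0.577 0.267 0.4  ] [ 1.01  0.27 -0.11  0.53 -1.51 -0.61] OK [ 0.18  0.49  0.32 -0.9  -1.75  0.34] maxstep 0.08795636301939222
120 [0.6 0.1 0.4] [ 0.79  0.14 -0.31  0.6  -1.36 -0.47] OK [-0.04  0.55  0.41 -0.83 -1.93  0.46] maxstep 0.0891061514886869
120 [0.6 0.  0.4] [ 0.64  0.07 -0.4   0.64 -1.26 -0.37] OK [-0.16  0.59  0.47 -0.79 -2.03  0.54] maxstep 0.09362856998686936
120 [ 0.6 -0.1  0.4] [ 0.46  0.02 -0.45  0.68 -1.15 -0.24] OK [-0.27  0.65  0.56 -0.74 -2.13  0.6 ] maxstep 0.10482580275360731
```

```bash
python3 -m crank '[[0.02,0.01,0,0,0,0.088,1],[0.04,0.02,0,0,0,0.177,1],[0.06,0.028,0.001,0.005,0.002,0.177,1],[0.075,0.028,0.001,0.005,0.002,0.177,1],[0.075,0.028,0.001,0.005,0.002,0.177,1]]';python3 - <<'E'
from g import *
for dr in (.1,0):
    P,Q=pose(-.055,-80,dr); print(P); delta(P,Q)
d=snap('wrist','wrist2');snap('side','side2');snap('top','top2')
print(get_state()['q'].round(3))
E
```

```text
t: 4.88
eef_pos: [0.4612, 0.0531, 0.191]
ee_rot: [-1.582, 1.398, -0.267]
force: [-0.4, -0.1, 0.2]
width: 0.0872
[0.46425012 0.05422465 0.18108717]
shift [ 0.0102 -0.0009  0.0018] rot [-0.0031 -0.0024 -0.002 ] |deg| 0.3
[0.53270849 0.03652011 0.11037649]
shift [ 0.092  -0.0584  0.0022] rot [-0.0031 -0.0024 -0.002 ] |deg| 0.3
[ 0.661 -0.073 -0.675  0.181 -0.87  -2.597]
```

View pics/wrist2.png

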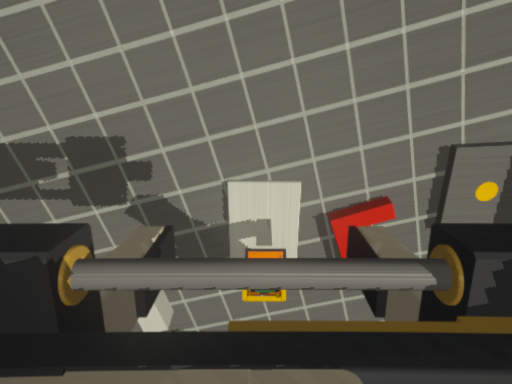

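View pics/side2.png

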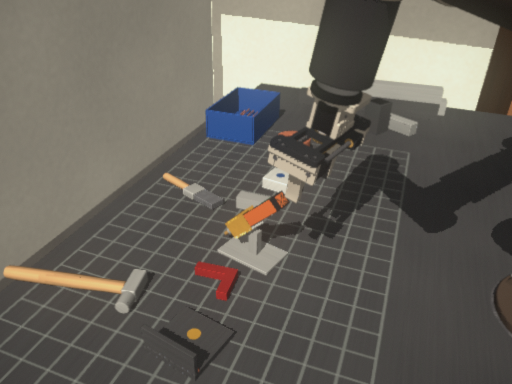

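The wrist view shows the gauge's rear face centred at about (265,257), between the fingers (midline about 262) and square to them. I'll check the sideways offset numerically.

Run:
```python
from g import *
d=load('wrist2')
hsv=cv2.cvtColor(d['pixels'],cv2.COLOR_RGB2HSV)
m=cv2.inRange(hsv,(3,150,120),(16,255,255)); 
for r in (252,255,257): 
    xs=np.where(m[r,235:300])[0]+235; print(r,xs.min(),xs.max())
for y in(-.014,.014):
    print(proj(d,O+gx*-.085+gy*y+gz*-.013),proj(d,O+gx*-.085+gy*y+gz*.013))
p,Rc,s=tool(); print('mid', proj(d,p), proj(d,p+Rc[:,2]*.04), proj(d,p+Rc[:,0]*.03))
```

```text
252 248 282
255 248 282
257 248 282
[[243.16988836 248.13547377]] [[242.49865172 286.91030373]]
[[283.18143574 248.08899951]] [[284.10701177 286.88349469]]
mid [[262.26285591 244.2650124 ]] [[340.67387555 244.42792712]] [[262.1489776  222.85739609]]
```

```bash
python3 -m crank '[[0.025,-0.012,0.001,0,0,0,1],[0.045,-0.024,0.0025,0,0,0,1],[0.065,-0.038,0.0025,0,0,0,1],[0.08,-0.05,0.0025,-0.003,-0.002,-0.002,1],[0.092,-0.058,0.0025,-0.003,-0.002,-0.002,1],[0.092,-0.058,0.0025,-0.003,-0.002,-0.002,1],[0.092,-0.058,0.0025,-0.003,-0.002,-0.002,1]]';python3 - <<'E'
from g import *
P,Q=pose(-.055,-80,0);delta(P,Q)
d=snap('wrist','wrist3');snap('side','side3')
E
```

```text
t: 5.9
eef_pos: [0.5331, 0.0381, 0.1114]
ee_rot: [-1.569, 1.395, -0.25]
force: [-0.5, -0.2, 0.4]
width: 0.0876
shift [ 0.001   0.0001 -0.0016] rot [0.0008 0.0005 0.0014] |deg| 0.1
```

View pics/wrist3.png

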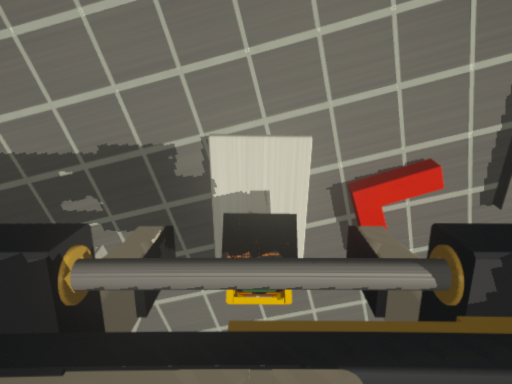

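View pics/side3.png

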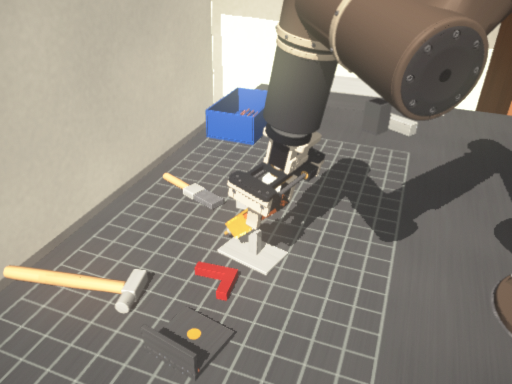

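The gauge spans columns 222–297 (mid 260) in the wrist view against a jaw midline of 262, so it is centred. Closing now.

```bash
python3 -m crank '[[0,0,0,0,0,0,0.5],[0,0,-0.0005,0,0,0,0.4],[0,0,-0.0005,0,0,0,0.2],[0,0,-0.0005,0,0,0,0.2],[0,0,-0.0005,0,0,0,0.2],[0,0,-0.0005,0,0,0,0.2]]' 25
python3 - <<'E'
from g import *
print(get_state())
E
```

```text
t: 6.75
eef_pos: [0.533, 0.0376, 0.1109]
ee_rot: [-1.57, 1.395, -0.251]
force: [0.2, -0.8, 0.2]
width: 0.0328
{'t': 6.75, 'q': array([ 0.52350232,  0.14525557, -0.67116755,  0.20653785, -0.6385042 ,
       -2.50532675]), 'qd': array([-0.00107223, -0.00128742, -0.00061112,  0.00038522, -0.00123526,
       -0.001474  ]), 'joint_efforts': array([ 2.41350244e-03, -3.47221112e+01,  2.27809417e+01,  5.19303113e+00,
        2.70462893e-01,  6.24601002e-03]), 'eef_pos': array([0.53302698, 0.03757223, 0.11094846]), 'ee_rot': array([-1.57000706,  1.39518576, -0.2512997 ]), 'force': array([ 0.19276193, -0.80287211,  0.23473489]), 'moment': array([0.11307194, 0.60396437, 0.01929587]), 'width': 0.03283724591447107}
```

```bash
python3 -m crank '[[0,0,0,0,0,0,0.2],[0,0,0,0,0,0,0.2],[0,0,0,0,0,0,0.2]]' 25
python3 - <<'E'
from g import *
p,Rc,s=tool(); print(s['width'],s['force'],s['moment']); print('draw axis in tool', Rc.T@-gx)
E
```

```text
t: 7.12
eef_pos: [0.533, 0.0375, 0.111]
ee_rot: [-1.57, 1.395, -0.252]
force: [-0.5, -0.4, -0.2]
width: 0.0278
0.027818925223260734 [-0.45448271 -0.4253675  -0.20850013] [-0.1593465   0.57457154 -0.13302479]
draw axis in tool [-8.19752145e-01  5.72717983e-01  7.29475698e-04]
```

```bash
python3 -m crank '[[-0.0041,0.0029,0,0,0,0,0.2],[-0.0082,0.0057,0,0,0,0,0.2],[-0.0164,0.0115,0,0,0,0,0.2]]' 30
python3 - <<'E'
from g import *
print(get_state()['force'],get_state()['moment'])
E
```

```text
t: 7.5
eef_pos: [0.519, 0.0412, 0.1254]
ee_rot: [-1.57, 1.395, -0.252]
force: [3.0, -0.5, -1.2]
width: 0.0276
[ 3.04571334 -0.5407564  -1.2220911 ] [-0.0617206  -0.06603006  0.02355446]
```

```bash
python3 -m crank '[[-0.0082,0.0057,0,0,0,0,0.2],[-0.0164,0.0115,0,0,0,0,0.2],[-0.0246,0.0172,0,0,0,0,0.2],[-0.0369,0.0258,0,0,0,0,0.2],[-0.0492,0.0344,0,0,0,0,0.2],[-0.0615,0.043,0,0,0,0,0.2],[-0.0779,0.0544,0,0,0,0,0.2],[-0.0779,0.0544,0,0,0,0,0.2]]' 30
python3 - <<'E'
from g import *
s=get_state();print(s['force'],s['moment'],s['q'].round(3))
d=snap('wrist','wrist4');snap('side','side4')
E
```

```text
t: 8.5
eef_pos: [0.4538, 0.0584, 0.1937]
ee_rot: [-1.558, 1.394, -0.238]
force: [0.5, -0.0, -2.5]
width: 0.028
[ 0.5109748  -0.02310275 -2.51397244] [0.17033173 0.67953457 0.01120655] [ 0.684 -0.091 -0.689  0.184 -0.873 -2.618]
```

View pics/side4.png

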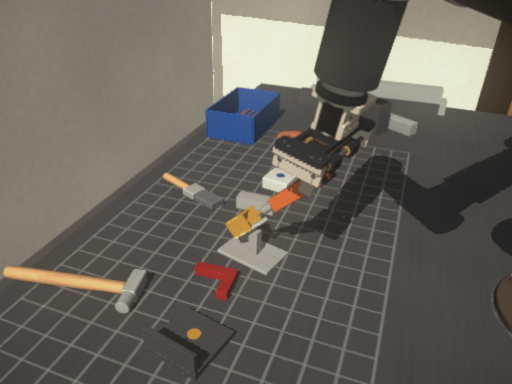

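View pics/wrist4.png

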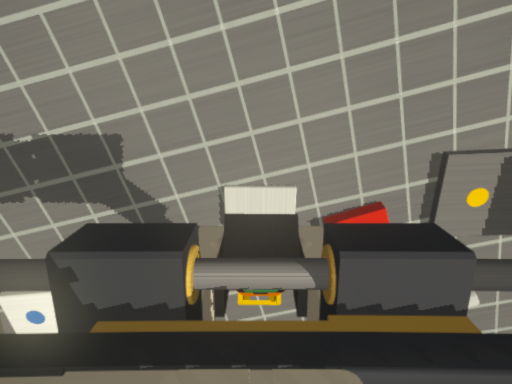

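Run:
```python
from ik import *
p,Rc,s=tool(); print('up .12',(Rc.T@[0,0,.12]).round(4))
B=np.array([.600,-.2612,.03])
q=np.array(s['q'])
p1=p+[0,0,.12]
print(ik(p1,Rc,seeds=[q]))
# current gauge orientation assuming T: 
G0=Rc@T.T
P2,R2=tcp_for_gauge(Gv(20,0),B+[0,0,.09],.1)
print(P2)
# interpolation check
from scipy.spatial.transform import Slerp
sl=Slerp([0,1],R.from_matrix([Rc,R2]))
q1=ik(p1,Rc,seeds=[q])[0]
Q=track([(p1+(P2-p1)*a,sl(a).as_matrix()) for a in np.linspace(.1,1,10)],q1)
for x in Q: print(None if x is None else x.round(2))
print('rel from now: shift',(Rc.T@(P2-p)).round(4),'rot',R.from_matrix(Rc.T@R2).as_rotvec().round(4))
```

```text
up .12 [-1.181e-01 -2.100e-02  1.000e-04]
[array([ 0.68620752, -0.17282773, -0.46781725,  0.15301284, -1.17455905,
       -2.56049553])]
[ 0.58986707 -0.26488808  0.25959994]
[ 0.55 -0.1  -0.38  0.09 -1.23 -2.34]
[ 0.43 -0.02 -0.3   0.04 -1.29 -2.15]
[ 0.34  0.06 -0.23  0.02 -1.36 -1.99]
[ 0.26  0.14 -0.15  0.02 -1.43 -1.85]
[ 0.19  0.22 -0.08  0.03 -1.5  -1.73]
[ 0.14  0.3  -0.01  0.05 -1.56 -1.62]
[ 0.1   0.38  0.06  0.07 -1.63 -1.51]
[ 0.06  0.46  0.13  0.11 -1.69 -1.42]
[ 0.03  0.54  0.2   0.15 -1.75 -1.32]
[-0.    0.61  0.26  0.2  -1.8  -1.23]
rel from now: shift [-0.0292 -0.2204 -0.279 ] rot [-0.6012  0.1337  0.7628]
```

```bash
python3 -m crank '[[-0.039,-0.007,0,0,0,0,0.2],[-0.079,-0.014,0,0,0,0,0.2],[-0.118,-0.021,0,0,0,0,0.2],[-0.118,-0.021,0,0,0,0,0.2]]' 30
python3 - <<'E'
from ik import *
p,Rc,s=tool(); print(s['q'].round(2))
B=np.array([.600,-.2612,.03])
P2,R2=tcp_for_gauge(Gv(20,0),B+[0,0,.09],.1); delta(P2,R2)
E
```

```text
t: 9.1
eef_pos: [0.4558, 0.0585, 0.3146]
ee_rot: [-1.553, 1.392, -0.234]
force: [0.5, 1.1, -2.6]
width: 0.0278
[ 0.68 -0.17 -0.46  0.15 -1.17 -2.56]
shift [ 0.0907 -0.1975 -0.2799] rot [-0.6017  0.1353  0.7662] |deg| 56.4
```

```bash
python3 -m crank '[[0,-0.025,-0.035,-0.075,0.017,0.095,0.2],[0,-0.05,-0.07,-0.15,0.034,0.19,0.2],[0.01,-0.074,-0.105,-0.226,0.051,0.287,0.2],[0.03,-0.1,-0.14,-0.3,0.068,0.383,0.2],[0.045,-0.123,-0.175,-0.376,0.085,0.479,0.2],[0.06,-0.148,-0.21,-0.45,0.1,0.575,0.2],[0.075,-0.173,-0.245,-0.526,0.118,0.67,0.2],[0.09,-0.197,-0.28,-0.602,0.135,0.766,0.2],[0.09,-0.197,-0.28,-0.602,0.135,0.766,0.2],[0.09,-0.197,-0.28,-0.602,0.135,0.766,0.2]]' 30
python3 - <<'E'
from ik import *
p,Rc,s=tool(); print(s['q'].round(2),s['width'])
B=np.array([.600,-.2612,.03])
P2,R2=tcp_for_gauge(Gv(20,0),B+[0,0,.09],.1); delta(P2,R2)
for n in('side','top','wrist'):snap(n,n+'5')
E
```

```text
t: 10.35
eef_pos: [0.5874, -0.2658, 0.2557]
ee_rot: [1.57, 0.954, -2.794]
force: [-0.7, 0.0, -1.1]
width: 0.0277
[-0.    0.61  0.25  0.21 -1.79 -1.23] 0.027726645156727608
shift [-0.0047  0.0002  0.    ] rot [-0.0002  0.0008 -0.0064] |deg| 0.4
```

View pics/side5.png

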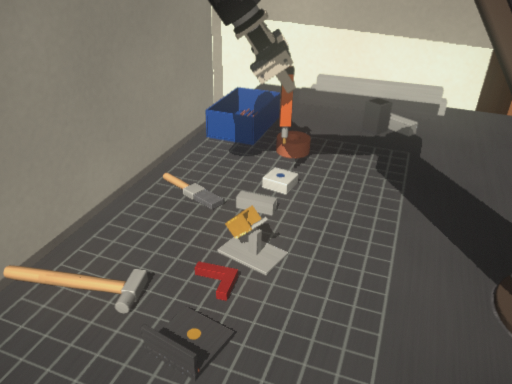

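View pics/wrist5.png

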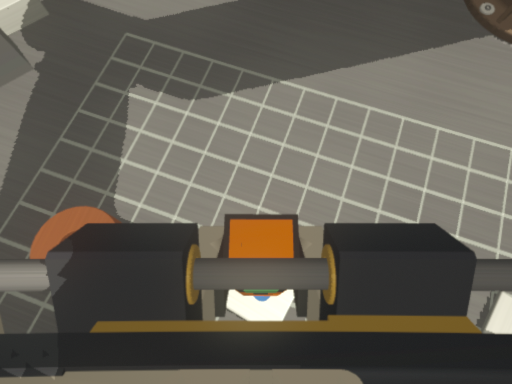

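View pics/top5.png

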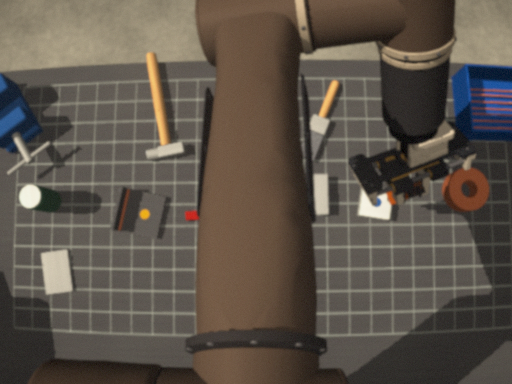

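The gauge hangs vertical: in the side view its tip is near (284,141), with the blue spot below at (281,175). In the wrist view the blue spot is at (262,295), just under the gauge. I'll check the tip position against the model.

Run:
```python
from ik import *
d=load('side5')
p,Rc,s=tool()
G=Rc@T.T; print('gauge axis',G[:,0].round(3))
gp=p-Rc[:,0]*.0188
for x in(.1,.08,.05): print(x,gp+G[:,0]*(x+.055),proj(d,gp+G[:,0]*(x+.055)))
cv2.imwrite('pics/z5.png',cv2.resize(cv2.cvtColor(d['pixels'][60:200,240:330],cv2.COLOR_RGB2BGR),None,fx=4,fy=4,interpolation=cv2.INTER_CUBIC))
d=load('top5')
print(proj(d,gp+G[:,0]*(.155)))
```

```text
gauge axis [-0.    -0.002 -1.   ]
0.1 [ 0.59770616 -0.26173306  0.11984345] [[282.65444991 142.03977882]]
0.08 [ 0.59771322 -0.26169509  0.13984341] [[283.11239782 134.38476578]]
0.05 [ 0.59772383 -0.26163812  0.16984336] [[283.81553759 122.61576644]]
[[387.12560892 198.77505786]]
```

View pics/z5.png

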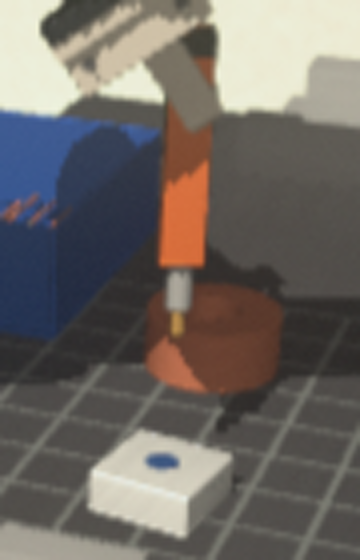

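Run:
```python
from ik import *
d=load('wrist5')
p,Rc,s=tool()
G=Rc@T.T; gp=p-Rc[:,0]*.0188; og=gp+G[:,0]*.055
for x in(-.085,):
  for y in(-.014,.014):
    for z in(-.013,.013): print(x,y,z,proj(d,og+G@[x,y,z]))
print('window',proj(d,og+G@[-.048,0,.014]),'tip',proj(d,og+G@[.1,0,0]),'blue',proj(d,[.6,-.2612,.03]))
cv2.imwrite('pics/z6.png',cv2.resize(cv2.cvtColor(d['pixels'][200:330,190:340],cv2.COLOR_RGB2BGR),None,fx=5,fy=4.5,interpolation=cv2.INTER_CUBIC))
print(proj(load('side5'),[.6,-.2612,.03]))
```

```text
-0.085 -0.014 -0.013 [[223.67554271 216.34190144]]
-0.085 -0.014 0.013 [[220.98515058 286.34257358]]
-0.085 0.014 -0.013 [[295.99094097 216.30571509]]
-0.085 0.014 0.013 [[298.6319372  286.30981526]]
window [[260.01225983 293.41492815]] tip [[260.34781234 283.71365231]] blue [[260.31286786 291.30504812]]
[[279.74036869 174.6109125 ]]
```

View pics/z6.png

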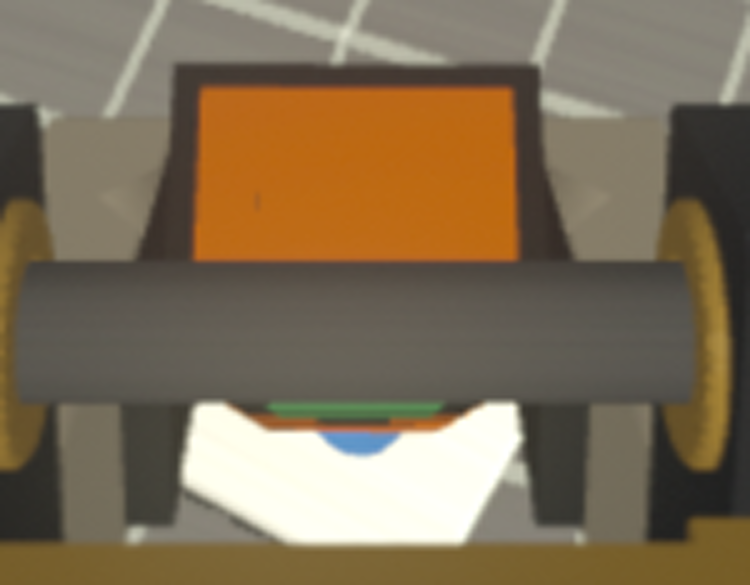

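The wrist view confirms the grip: the rear rim is within about 2 px of the prediction. The side view puts the tip about 2 mm short in x. Both are well inside the 11 mm spot radius, so I'll correct x by 3.5 mm and descend.

Run:
```python
from ik import *
p,Rc,s=tool()
print(Rc.round(3)); print('move',(Rc.T@[.0035,.0005,-.078]).round(4), 'down1mm',(Rc.T@[0,0,-1]).round(4)); print(s['force'])
```

```text
[[-0.539 -0.769 -0.343]
 [-0.198 -0.28   0.939]
 [-0.819  0.574 -0.002]]
move [ 0.0619 -0.0476 -0.0006] down1mm [ 0.8186 -0.5744  0.0017]
[-0.0683228   0.28803998 -2.62560568]
```

```bash
python3 -m crank '[[0.0155,-0.0119,0,0,0,0,0.2],[0.031,-0.0238,0,0,0,0,0.2],[0.0464,-0.0357,-0.0006,0,0,0,0.2],[0.0619,-0.0476,-0.0006,0,0,0,0.2],[0.0619,-0.0476,-0.0006,0,0,0,0.2],[0.0619,-0.0476,-0.0006,0,0,0,0.2]]' 30
python3 - <<'E'
from ik import *
p,Rc,s=tool()
G=Rc@T.T; gp=p-Rc[:,0]*.0188; print('tip',gp+G[:,0]*.155,G[:,0].round(4),s['force'],s['width']); 
d=snap('side','side6'); print(proj(d,gp+G[:,0]*.155))
cv2.imwrite('pics/z7.png',cv2.resize(cv2.cvtColor(d['pixels'][80:200,240:330],cv2.COLOR_RGB2BGR),None,fx=5,fy=5,interpolation=cv2.INTER_CUBIC))
E
```

```text
t: 11.25
eef_pos: [0.591, -0.2653, 0.1802]
ee_rot: [1.572, 0.956, -2.791]
force: [1.1, -0.1, -0.8]
width: 0.0283
tip [ 0.60065576 -0.26193622  0.04052198] [-0.0035 -0.0022 -1.    ] [ 1.1460055  -0.11233706 -0.80922186] 0.028271414950516747
[[279.79965742 170.76011886]]
```

View pics/z7.png

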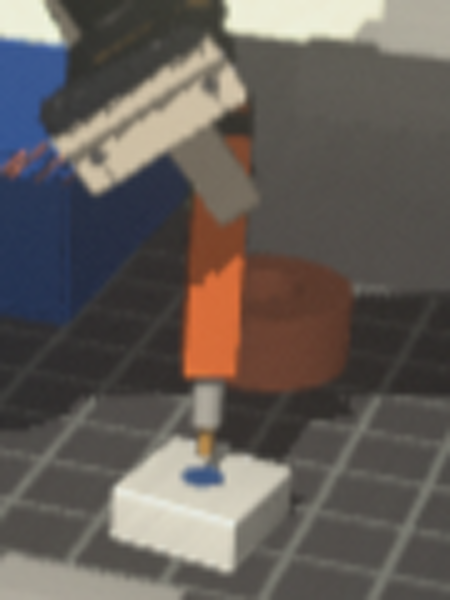

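```bash
python3 -m crank '[[0.0041,-0.0029,0,0,0,0,0.2],[0.0074,-0.0052,0,0,0,0,0.2],[0.0074,-0.0052,0,0,0,0,0.2]]' 30; python3 -m crank '[[0.0016,-0.0011,0,0,0,0,0.2],[0.0025,-0.0017,0,0,0,0,0.2],[0.0025,-0.0017,0,0,0,0,0.2]]' 30; python3 -m crank '[[0.0008,-0.0006,0,0,0,0,0.2],[0.0008,-0.0006,0,0,0,0,0.2]]' 30;  python3 - <<'E'
from ik import *
p,Rc,s=tool()
G=Rc@T.T; gp=p-Rc[:,0]*.0188; print('tip',gp+G[:,0]*.155,s['force'],s['moment']); 
E
```

```text
t: 11.68
eef_pos: [0.5905, -0.2651, 0.1705]
ee_rot: [1.571, 0.955, -2.792]
force: [-0.1, -0.6, -1.7]
width: 0.028
t: 12.05
eef_pos: [0.5907, -0.2652, 0.1681]
ee_rot: [1.572, 0.956, -2.791]
force: [0.1, -1.0, -0.4]
width: 0.028
t: 12.3
eef_pos: [0.5907, -0.2652, 0.167]
ee_rot: [1.572, 0.956, -2.791]
force: [-0.1, -0.5, 0.7]
width: 0.0274
tip [ 0.60036156 -0.2617783   0.0273121 ] [-0.10189642 -0.46706212  0.7369836 ] [ 0.61650129 -1.76967331  0.00621192]
```

```bash
python3 -m crank '[[0.0004,-0.0003,0,0,0,0,0.2],[0.0004,-0.0003,0,0,0,0,0.2],[0.0004,-0.0003,0,0,0,0,0.2],[0.0004,-0.0003,0,0,0,0,0.2]]' 30;python3 - <<'E'
from ik import *
d=snap('side','side7'); print(get_state()['force'],get_state()['moment'])
cv2.imwrite('pics/z8.png',cv2.resize(cv2.cvtColor(d['pixels'][80:200,240:330],cv2.COLOR_RGB2BGR),None,fx=5,fy=5,interpolation=cv2.INTER_CUBIC))
E
```

```text
t: 12.8
eef_pos: [0.5907, -0.2652, 0.1664]
ee_rot: [1.572, 0.956, -2.791]
force: [0.1, 0.1, 1.5]
width: 0.0276
[-0.23353442  0.184712    1.47219505] [ 0.49400619 -1.77167191  0.06877278]
```

View pics/z8.png

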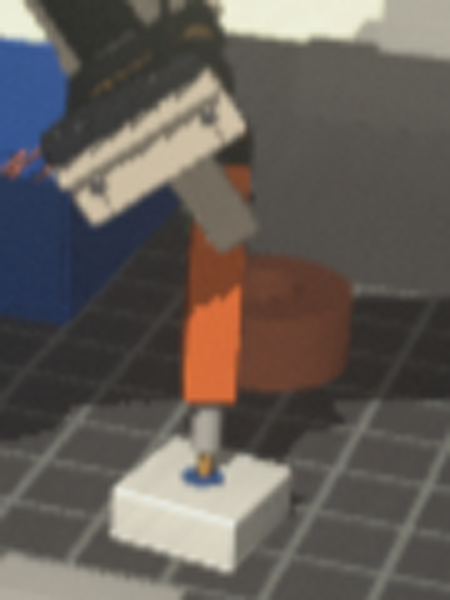

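Run:
```python
from ik import *
from scipy.spatial.transform import Slerp
p,Rc,s=tool(); q=np.array(s['q'])
print('up .17',(Rc.T@[0,0,.17]).round(4))
p1=p+[0,0,.17]; Y=np.array([.577,.267,.012])
q1=track([(p+[0,0,.17*a],Rc) for a in np.linspace(.1,1,6)],q)
print(q1[-1])
for w in(45,60,75,90):
    P2,R2=tcp_for_gauge(Gv(w,0),Y+[0,0,.17],.1)
    sl=Slerp([0,1],R.from_matrix([Rc,R2]))
    Q=track([(p1+(P2-p1)*a,sl(a).as_matrix()) for a in np.linspace(.1,1,10)]+[(P2-[0,0,.085*k],R2) for k in(1,2)],q1[-1])
    print(w,P2,[None if x is None else x.round(2).tolist() for x in Q[::3]+Q[-2:]], max(np.abs(b-a).max() for a,b in zip(Q,Q[1:])))
    print('rel',(Rc.T@(P2-p1)).round(4),R.from_matrix(Rc.T@R2).as_rotvec().round(3))
```

```text
up .17 [-1.389e-01  9.810e-02 -1.000e-04]
[-0.0036568   0.58913531  0.38512515  0.216282   -1.94386255 -1.19882385]
45 [0.5693751  0.2593751  0.32159994] [[0.08, 0.56, 0.34, 0.19, -1.93, -1.24], [0.32, 0.51, 0.27, 0.13, -1.94, -1.36], [0.55, 0.53, 0.32, 0.07, -1.97, -1.46], [0.75, 0.62, 0.49, 0.02, -2.05, -1.53], [0.75, 0.65, 0.36, 0.02, -1.89, -1.54], [0.75, 0.71, 0.26, 0.02, -1.74, -1.54]] 0.16184388112843529
rel [-0.0802 -0.1387  0.5002] [-0.357  0.25  -0.004]
60 [0.57160838 0.25766144 0.32159994] [[0.08, 0.55, 0.32, 0.21, -1.92, -1.22], [0.35, 0.49, 0.23, 0.17, -1.9, -1.28], [0.6, 0.5, 0.25, 0.15, -1.91, -1.32], [0.82, 0.58, 0.38, 0.14, -1.96, -1.33], [0.82, 0.62, 0.25, 0.14, -1.8, -1.35], [0.82, 0.67, 0.16, 0.13, -1.65, -1.37]] 0.15753683073048008
rel [-0.081  -0.1399  0.4978] [-0.571  0.401 -0.004]
75 [0.57420909 0.25658419 0.32159994] [[0.09, 0.55, 0.31, 0.22, -1.91, -1.2], [0.37, 0.47, 0.18, 0.21, -1.85, -1.21], [0.64, 0.47, 0.16, 0.22, -1.84, -1.2], [0.88, 0.53, 0.24, 0.25, -1.84, -1.14], [0.88, 0.57, 0.12, 0.24, -1.69, -1.18], [0.88, 0.63, 0.03, 0.24, -1.54, -1.22]] 0.15398501465431824
rel [-0.0822 -0.1416  0.4959] [-0.785  0.552 -0.004]
90 [0.577      0.25621676 0.32159994] [[0.09, 0.54, 0.3, 0.23, -1.9, -1.18], [0.4, 0.45, 0.12, 0.26, -1.81, -1.14], [0.69, 0.43, 0.07, 0.29, -1.75, -1.08], [0.93, 0.46, 0.09, 0.35, -1.7, -0.97], [0.93, 0.51, -0.03, 0.35, -1.55, -1.03], [0.93, 0.57, -0.12, 0.36, -1.4, -1.08]] 0.15205041227264915
rel [-0.0837 -0.1437  0.4946] [-0.999  0.702 -0.004]
```

```bash
python3 -m crank '[[-0.004,0.003,0,0,0,0,0.2],[-0.02,0.0141,0,0,0,0,0.2],[-0.05,0.0353,0,0,0,0,0.2],[-0.08,0.0565,0,0,0,0,0.2],[-0.11,0.0777,0,0,0,0,0.2],[-0.139,0.098,0,0,0,0,0.2],[-0.139,0.098,0,0,0,0,0.2]]' 30
python3 - <<'E'
from ik import *
Y=np.array([.577,.267,.012]);P2,R2=tcp_for_gauge(Gv(75,0),Y+[0,0,.17],.1); delta(P2,R2); print(get_state()['force'])
E
```

```text
t: 13.72
eef_pos: [0.5914, -0.2653, 0.3409]
ee_rot: [1.577, 0.962, -2.787]
force: [-0.6, 0.1, -3.1]
width: 0.0276
shift [-0.0786 -0.1433  0.4963] rot [-7.885e-01  5.468e-01  1.000e-04] |deg| 55.0
[-0.56884446  0.08891925 -3.06366707]
```

```bash
python3 -m crank '[[-0.004,-0.007,0.025,-0.039,0.027,0,0.2],[-0.012,-0.022,0.075,-0.12,0.082,0,0.2],[-0.02,-0.036,0.125,-0.2,0.137,0,0.2],[-0.028,-0.051,0.175,-0.28,0.192,0,0.2],[-0.036,-0.065,0.225,-0.36,0.247,0,0.2],[-0.044,-0.08,0.275,-0.44,0.302,0,0.2],[-0.052,-0.095,0.33,-0.525,0.362,0,0.2],[-0.06,-0.11,0.38,-0.605,0.42,0,0.2],[-0.069,-0.126,0.437,-0.7,0.482,0,0.2],[-0.078,-0.142,0.492,-0.788,0.547,0,0.2]]' 30; python3 -m crank '[[-0.001,-0.001,0.004,0,0,0,0.2],[-0.001,-0.001,0.004,0,0,0,0.2],[-0.001,-0.001,0.004,0,0,0,0.2]]' 30
python3 - <<'E'
from ik import *
Y=np.array([.577,.267,.012]);P2,R2=tcp_for_gauge(Gv(75,0),Y+[0,0,.17],.1); delta(P2,R2); print(get_state()['q'].round(2))
E
```

```text
t: 14.98
eef_pos: [0.573, 0.2542, 0.318]
ee_rot: [1.559, 0.959, -1.839]
force: [1.0, 0.1, -2.5]
width: 0.0276
t: 15.35
eef_pos: [0.5703, 0.2535, 0.3186]
ee_rot: [1.56, 0.959, -1.844]
force: [0.1, 0.1, -1.6]
width: 0.0278
shift [-0.0048 -0.0015 -0.0029] rot [ 0.0019  0.0065 -0.0008] |deg| 0.4
[ 0.87  0.52  0.23  0.25 -1.83 -1.14]
```

Run:
```python
from ik import *
p,Rc,s=tool()
G=Rc@T.T; gp=p-Rc[:,0]*.0188; tp=gp+G[:,0]*.155
Y=np.array([.577,.267,.012]);P2,R2=tcp_for_gauge(Gv(75,0),Y+[0,0,.05],.1); delta(P2,R2)
for n in('side','top','wrist'):
    d=snap(n,n+'9'); print(n,proj(d,tp),proj(d,Y))
```

```text
shift [ 0.0935 -0.0704 -0.0037] rot [ 0.0019  0.0065 -0.0008] |deg| 0.4
side [[190.46139879 248.86026269]] [[192.79958932 333.07963072]]
top [[124.18604533 210.31365422]] [[144.41672678 213.96176027]]
wrist [[260.48422403 283.39784405]] [[256.97504277 295.1002172 ]]
```

View pics/side9.png

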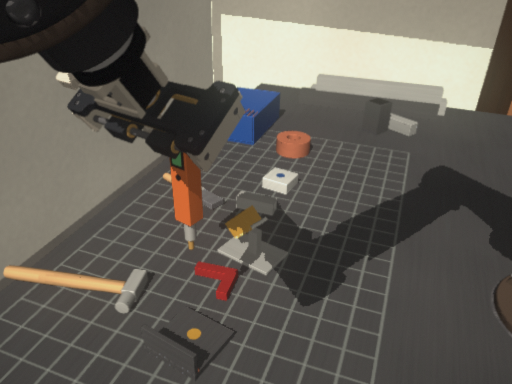

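View pics/wrist9.png

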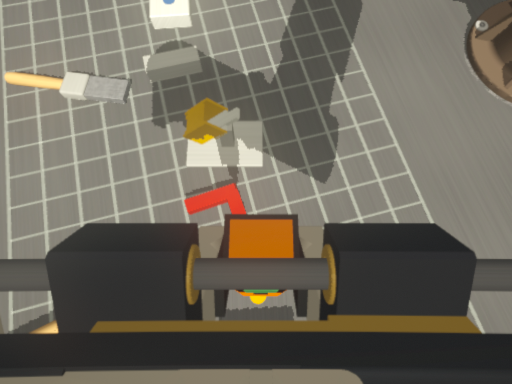

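```bash
python3 -m crank '[[0.02,-0.015,0,0,0.002,0,0.2],[0.04,-0.03,-0.002,0.002,0.006,0,0.2],[0.06,-0.045,-0.0037,0.002,0.006,0,0.2],[0.08,-0.06,-0.0037,0.002,0.006,0,0.2],[0.0935,-0.0704,-0.0037,0.002,0.006,0,0.2],[0.0935,-0.0704,-0.0037,0.002,0.006,0,0.2]]' 30
python3 - <<'E'
from ik import *
p,Rc,s=tool()
G=Rc@T.T; gp=p-Rc[:,0]*.0188; tp=gp+G[:,0]*.155;print('tip',tp,G[:,0].round(3),s['force'],(Rc.T@[0,0,-1]).round(4))
Y=np.array([.577,.267,.012])
P2,R2=tcp_for_gauge(Gv(75,0),Y+[0,0,.01],.1); delta(P2,R2)
d=snap('side','side10'); print(proj(d,tp),proj(d,Y))
cv2.imwrite('pics/z10.png',cv2.resize(cv2.cvtColor(d['pixels'][220:380,130:250],cv2.COLOR_RGB2BGR),None,fx=3.75,fy=3.75,interpolation=cv2.INTER_CUBIC))
E
```

```text
t: 16.25
eef_pos: [0.5738, 0.2569, 0.2004]
ee_rot: [1.568, 0.957, -1.834]
force: [0.0, -0.2, -1.2]
width: 0.0279
tip [0.57631763 0.26701283 0.06072056] [-0.002 -0.002 -1.   ] [ 0.03077742 -0.15627556 -1.17422179] [ 0.8175 -0.576  -0.0014]
shift [ 0.0318 -0.0221 -0.0005] rot [ 0.0013  0.0008 -0.003 ] |deg| 0.2
[[191.49100613 311.10845864]] [[192.79958932 333.07963072]]
```

View pics/z10.png

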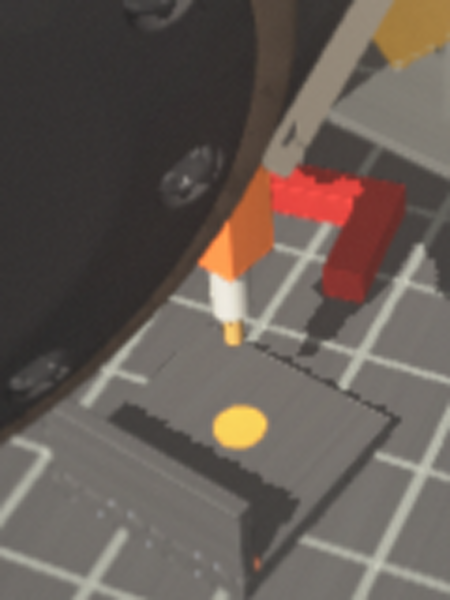

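```bash
python3 -m crank '[[0.012,-0.008,0,0,0,0,0.2],[0.024,-0.016,-0.0005,0.001,0.001,-0.003,0.2],[0.0318,-0.0221,-0.0005,0.001,0.001,-0.003,0.2],[0.0318,-0.0221,-0.0005,0.001,0.001,-0.003,0.2]]' 30; python3 -m crank '[[0.0037,-0.0026,0,0,0,0,0.2],[0.0065,-0.0046,0,0,0,0,0.2],[0.0065,-0.0046,0,0,0,0,0.2]]' 30
python3 - <<'E'
from ik import *
p,Rc,s=tool()
G=Rc@T.T; gp=p-Rc[:,0]*.0188; tp=gp+G[:,0]*.155;print('tip',tp,s['force'],s['moment'])
E
```

```text
t: 16.8
eef_pos: [0.5741, 0.2572, 0.1615]
ee_rot: [1.571, 0.96, -1.831]
force: [0.5, 0.4, -2.1]
width: 0.0282
t: 17.18
eef_pos: [0.5744, 0.2575, 0.1544]
ee_rot: [1.572, 0.962, -1.83]
force: [-0.6, -0.7, -1.9]
width: 0.0282
tip [0.57735543 0.26810001 0.01486314] [-0.59288    -0.714887   -1.87590749] [ 2.21496133 -0.5341405  -0.01880701]
```

```bash
python3 -m crank '[[0.0012,-0.0008,0,0,0,0,0.2],[0.0025,-0.0017,0,0,0,0,0.2],[0.0037,-0.0026,0,0,0,0,0.2],[0.0037,-0.0026,0,0,0,0,0.2]]' 30; python3 -m crank '[[0.0008,-0.0006,0,0,0,0,0.2],[0.0013,-0.0009,0,0,0,0,0.2],[0.0013,-0.0009,0,0,0,0,0.2]]' 30
python3 - <<'E'
from ik import *
p,Rc,s=tool()
G=Rc@T.T; gp=p-Rc[:,0]*.0188; tp=gp+G[:,0]*.155;print('tip',tp,s['force'],s['moment'])
E
```

```text
t: 17.68
eef_pos: [0.5746, 0.2575, 0.1502]
ee_rot: [1.573, 0.962, -1.83]
force: [0.4, -0.2, 0.4]
width: 0.0279
t: 18.05
eef_pos: [0.5746, 0.2575, 0.1486]
ee_rot: [1.573, 0.962, -1.83]
force: [0.4, 1.0, 0.2]
width: 0.028
tip [0.57757761 0.26820697 0.0090191 ] [0.3634468  0.96173519 0.22183909] [ 1.83054276e+00 -3.52432698e-01  1.34581104e-03]
```

```bash
python3 -m crank '[[0.0005,-0.0003,0,0,0,0,0.2],[0.0005,-0.0003,0,0,0,0,0.2],[0.0005,-0.0003,0,0,0,0,0.2],[0.0005,-0.0003,0,0,0,0,0.2],[0.0005,-0.0003,0,0,0,0,0.2]]' 30
python3 - <<'E'
from ik import *
s=get_state();print(s['force'],s['moment'])
d=snap('side','side11')
cv2.imwrite('pics/z11.png',cv2.resize(cv2.cvtColor(d['pixels'][220:380,130:250],cv2.COLOR_RGB2BGR),None,fx=3.75,fy=3.75,interpolation=cv2.INTER_CUBIC))
E
```

```text
t: 18.68
eef_pos: [0.5745, 0.2575, 0.1479]
ee_rot: [1.573, 0.962, -1.83]
force: [0.5, 0.2, 0.8]
width: 0.0278
[0.53365179 0.20075621 0.8138511 ] [ 1.78548686 -0.40780818  0.12929592]
```

View pics/z11.png

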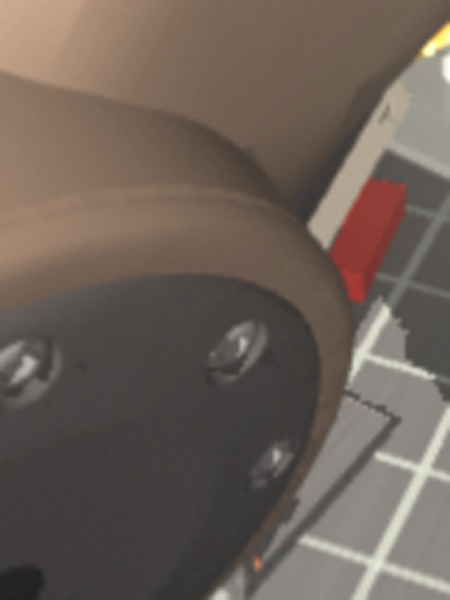

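The arm hides the tip in this view. The force rise of about 2.8 N over the free value, with the model tip 3–4 mm below the plate, shows that it is pushed in. Next is the lift and levelling.

Run:
```python
from ik import *
from scipy.spatial.transform import Slerp
p,Rc,s=tool(); q=np.array(s['q'])
print('up .2',(Rc.T@[0,0,.2]).round(4))
p1=p+[0,0,.2]
Q1=track([(p+[0,0,.2*a],Rc) for a in np.linspace(.1,1,8)],q); print(Q1[-1])
for w,c in((75,[.58,.15,.4]),(90,[.58,.15,.4]),(75,[.6,.1,.35]),(75,[.577,.22,.38])):
    P2,R2=tcp_for_gauge(Gv(w,90),c,-.055)
    sl=Slerp([0,1],R.from_matrix([Rc,R2]))
    Q=track([(p1+(P2-p1)*a,sl(a).as_matrix()) for a in np.linspace(.05,1,20)],Q1[-1])
    print(w,c,P2.round(3),[None if x is None else x.round(2).tolist() for x in Q[::6]+Q[-1:]])
```

```text
up .2 [-0.1641  0.1144 -0.0002]
[ 0.87663211  0.52174592  0.28363503  0.25635609 -1.88640902 -1.12727361]
75 [0.58, 0.15, 0.4] [0.584 0.165 0.389] [[0.86, 0.48, 0.26, 0.23, -1.83, -1.12], [0.71, 0.24, 0.13, 0.03, -1.51, -0.97], [0.44, 0.09, 0.05, -0.33, -1.28, -0.64], [0.02, 0.08, 0.03, -0.87, -1.32, -0.14], [-0.05, 0.1, 0.02, -0.96, -1.35, -0.06]]
90 [0.58, 0.15, 0.4] [0.58  0.165 0.389] [[0.86, 0.48, 0.26, 0.23, -1.84, -1.1], [0.69, 0.26, 0.17, 0.0, -1.56, -0.86], [0.39, 0.15, 0.15, -0.39, -1.43, -0.46], [-0.0, 0.2, 0.17, -0.88, -1.55, 0.01], [-0.06, 0.22, 0.17, -0.96, -1.59, 0.07]]
75 [0.6, 0.1, 0.35] [0.604 0.115 0.339] [[0.86, 0.48, 0.26, 0.23, -1.83, -1.11], [0.68, 0.24, 0.1, 0.04, -1.47, -0.94], [0.37, 0.11, 0.02, -0.35, -1.25, -0.55], [-0.07, 0.17, 0.03, -0.89, -1.34, -0.01], [-0.14, 0.19, 0.02, -0.98, -1.38, 0.07]]
75 [0.577, 0.22, 0.38] [0.581 0.235 0.369] [[0.86, 0.48, 0.27, 0.23, -1.83, -1.12], [0.74, 0.26, 0.14, 0.03, -1.5, -1.0], [0.52, 0.1, 0.03, -0.31, -1.22, -0.71], [0.16, 0.07, -0.02, -0.86, -1.19, -0.2], [0.09, 0.09, -0.04, -0.96, -1.21, -0.1]]
```

Choosing yaw 75°, rear grip point at (0.58, 0.15, 0.40).

```bash
python3 -m crank '[[-0.004,0.0028,0,0,0,0,0.2],[-0.02,0.014,0,0,0,0,0.2],[-0.045,0.0314,0,0,0,0,0.2],[-0.075,0.0523,0,0,0,0,0.2],[-0.105,0.0732,0,0,0,0,0.2],[-0.135,0.0941,0,0,0,0,0.2],[-0.164,0.1144,0,0,0,0,0.2],[-0.164,0.1144,0,0,0,0,0.2]]' 30
python3 - <<'E'
from ik import *
P2,R2=tcp_for_gauge(Gv(75,90),[.58,.15,.40],-.055); delta(P2,R2); s=get_state(); print(s['force'],s['q'].round(2))
E
```

```text
t: 19.73
eef_pos: [0.5748, 0.2577, 0.3521]
ee_rot: [1.579, 0.968, -1.825]
force: [0.2, 0.7, -2.5]
width: 0.0281
shift [ 0.0191  0.0929 -0.033 ] rot [ 0.0021 -0.0048 -1.5632] |deg| 89.6
[ 0.16578748  0.65332559 -2.46309334] [ 0.88  0.52  0.29  0.26 -1.89 -1.13]
```

```bash
python3 -m crank '[[0.001,0.009,-0.003,0,0,-0.12,0.2],[0.003,0.018,-0.006,0,0,-0.27,0.2],[0.005,0.027,-0.009,0,0,-0.43,0.2],[0.007,0.037,-0.013,0,0,-0.59,0.2],[0.009,0.047,-0.017,0,0,-0.75,0.2],[0.011,0.057,-0.021,0,0,-0.91,0.2],[0.013,0.067,-0.025,0,0,-1.07,0.2],[0.015,0.077,-0.029,0,-0.002,-1.24,0.2],[0.017,0.087,-0.032,0.002,-0.004,-1.41,0.2],[0.019,0.093,-0.033,0.002,-0.005,-1.563,0.2]]' 30; python3 -m crank '[[0,0,0,0,0,0,0.2],[0,0,0,0,0,0,0.2],[0,0,0,0,0,0,0.2]]' 30
python3 - <<'E'
from ik import *
P2,R2=tcp_for_gauge(Gv(75,90),[.58,.15,.40],-.055); delta(P2,R2); p,Rc,s=tool(); print(s['force'],s['q'].round(2),s['qd'].round(3)); print((Rc@T.T).round(3))
for n in('side','top','wrist'): snap(n,n+'12')
E
```

```text
t: 20.98
eef_pos: [0.5831, 0.164, 0.3868]
ee_rot: [-1.569, 0.611, 1.31]
force: [-0.8, -0.2, -4.1]
width: 0.0278
t: 21.35
eef_pos: [0.5832, 0.1661, 0.3862]
ee_rot: [-1.568, 0.618, 1.313]
force: [0.6, 0.2, -2.6]
width: 0.028
shift [-0.0025 -0.0019 -0.001 ] rot [-0.0002  0.0036 -0.007 ] |deg| 0.5
[ 0.55946177  0.23740279 -2.59903952] [-0.04  0.1   0.02 -0.95 -1.35 -0.06] [ 0.008  0.    -0.    -0.009 -0.001  0.006]
[[ 0.256 -0.967  0.004]
 [ 0.967  0.256  0.006]
 [-0.007  0.002  1.   ]]
```

View pics/side12.png

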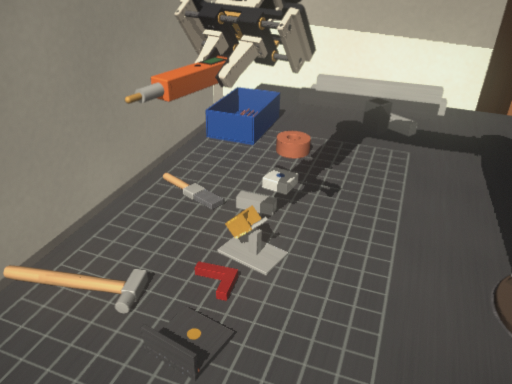

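View pics/wrist12.png

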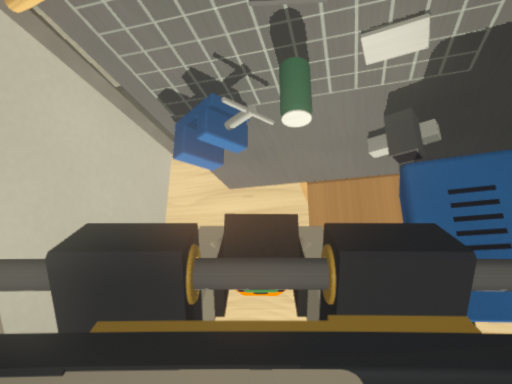

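View pics/top12.png

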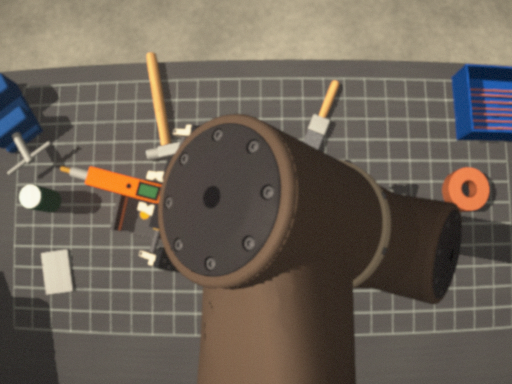

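The gauge is level with its green window up (top view: window at (149,191), tip at (62,169); side view: tip at (127,99)). I'll triangulate to confirm.

Run:
```python
from ik import *
p,Rc,s=tool(); G=Rc@T.T; gp=p-Rc[:,0]*.0188; print('model tip',gp+G[:,0]*.155)
t=load('top12');d=load('side12')
for n,dd,b in(('t',t,(50,155,170,215)),('s',d,(110,40,250,120))):
    x0,y0,x1,y1=b; cv2.imwrite('pics/z12%s.png'%n,cv2.resize(cv2.cvtColor(dd['pixels'][y0:y1,x0:x1],cv2.COLOR_RGB2BGR),None,fx=5,fy=5))
print(tri([ray(t,61,168.5),ray(d,125,99.5)]))
og=gp+G[:,0]*.055
print('win model',og+G@[-.048,0,.014],proj(t,og+G@[-.048,0,.014]),proj(d,og+G@[-.048,0,.014]),'tip',proj(t,og+G@[.1,0,0]),proj(d,og+G@[.1,0,0]))
a=load('top0');
```

```text
model tip [0.61893892 0.30127573 0.39595286]
(array([0.61940763, 0.30042521, 0.39510706]), [np.float64(0.000292124276927385), np.float64(0.0002921242769273086)])
win model [0.5811112  0.15828506 0.41087708] [[147.83064277 191.26613203]] [[212.43344402  59.04008317]] tip [[ 60.13776299 168.55954899]] [[125.07741634  99.11355011]]
```

View pics/z12s.png

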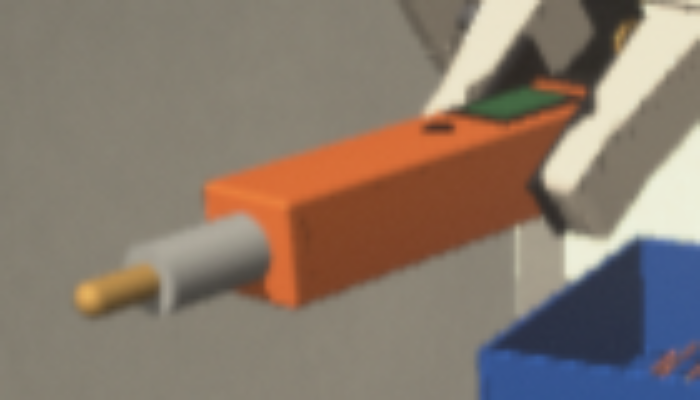

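View pics/z12t.png

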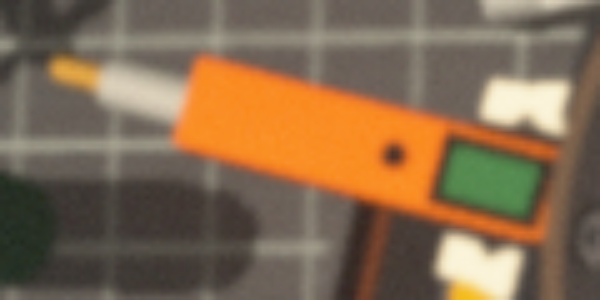

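```bash
python3 -m crank '[[0,0,0,0,0,0,0.2],[0,0,0,0,0,0,0.2],[0,0,0,0,0,0,0.2]]' 30
python3 - <<'E'
from h import *
a=load('side0')['pixels'].astype(int);b=load('side12')['pixels'].astype(int)
for n,(x0,y0,x1,y1) in dict(magnet=(192,260,242,300),tube=(235,190,278,214)).items():
    f=lambda im:cv2.inRange(cv2.cvtColor(im[y0:y1,x0:x1].astype(np.uint8),cv2.COLOR_RGB2HSV),(0,150,60),(8,255,255)) if n=='magnet' else cv2.inRange(cv2.cvtColor(im[y0:y1,x0:x1].astype(np.uint8),cv2.COLOR_RGB2HSV),(0,0,115),(180,60,255))
    for i in(a,b): ys,xs=np.where(f(i)); print(n,len(xs),xs.mean()+x0,ys.mean()+y0)
print(get_state()['qd'].round(4)); job_done()
E
```

```text
t: 21.88
eef_pos: [0.5836, 0.1649, 0.3855]
ee_rot: [-1.566, 0.617, 1.312]
force: [-0.5, 1.0, -2.1]
width: 0.0277
magnet 757 217.43064729194188 276.6195508586526
magnet 757 217.42668428005283 276.62879788639367
tube 453 250.1037527593819 198.91611479028697
tube 474 250.28691983122363 199.5801687763713
[-0.0036  0.0014  0.0002 -0.0006 -0.0001  0.0017]
the job is handed in; nothing more can be done
```

I drew the gauge 113 mm back out of its rest and pressed its tip on the blue spot, then on the yellow spot. Each press took about 3 N and pushed the tip in 3–4 mm for half a second or more. I then lifted the gauge, turned it level with the window up, and handed the job in at about 22 s with the gauge held still.

**Final pose:** two camera views put the tip at a height of 0.395 m, within about 1 mm of where the arm's pose says it should be. By the arm's pose the gauge is level to within about 0.5°. The grip measured 27.7 mm on the 28 mm case.

**Bystanders:** the magnet square did not move in the side view. The tube's brightness mask shifted by under 1 px, which may be a changed shadow, as nothing went near it.

**Checks that fell short:**
- **Yellow press:** the arm hid the tip at that moment, so that press rests on the force rise and the arm's pose, not on a picture.
- **First grasp:** the 45° approach was out of reach, with two joints at their limits. I backed off without touching anything and took a steeper grasp.
- **Tip position before the blue press:** the side view disagreed with my estimate by about 2 mm, so I shifted 3.5 mm in x; close up the tip was then on the spot.

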